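# Fetch two bearings from behind the things in their storage bays

### The job

Two bearings lie at the back of the blue and the green storage bay, behind a yellow tape measure and a red bottle. First stand the tape measure and the bottle upright on the grey mat, both of them; then lay the large bearing flat in the middle of the round orange pad and the small bearing flat in the middle of the square white pad; only then put the tape measure and the bottle back in their bays, each on the spot where it stood at the start, upright and the tape measure again in line with its bay. Never tip the tape measure or the bottle over.

Things in the scene. Friction and masses are not known exactly. Their poses are not given: they have to be found in the camera images.
- tape_measure: yellow tape measure standing upright, 0.24 kg: case 36 mm thick along its x (grasp across x), 74 mm long along its y, 63 mm high. Origin at the centre of its underside, z up. It stands at the front of the blue bay, its +y end towards the back of the bay, so close to the bearing behind it that no finger fits between
- bottle: red and white dropper bottle standing upright, 30 g: round body 28 mm in diameter and straight up to about 55 mm, shoulder at 66 mm, thin nozzle up to 92 mm. Origin at the centre of its underside, z up. It stands at the front of the green bay, close before the bearing there
- bearing_large: large ball bearing lying flat, steel, 62 mm in diameter, 16 mm thick, 0.12 kg, at the back of one of the two bays (either). Origin at the centre of its underside, z up
- bearing_small: small ball bearing lying flat, steel, 47 mm in diameter, 14 mm thick, 0.12 kg, at the back of the other bay. Origin at the centre of its underside, z up
- holder_tape: blue storage bay of the tape measure, fixed: 180 mm along its x, 84 mm along its y; 5 mm walls, 28 mm high, at both sides and the back (+x); front and top open; inside 74 mm wide, floor 3 mm thick. Origin: centre of its underside. A bearing lies 24 mm to +x of it, 30 mm or more clear of the back wall but near the side walls: grasp it along x; grasp the tall thing before it along y, above the walls
- holder_bottle: green storage bay of the bottle, fixed, of the same shape and size as the blue one; same frame
- mat: grey mat with a yellow border line, fixed: 210 mm along its x, 170 mm along its y, 3 mm thick. Origin at the centre of its underside
- pad_round: round orange pad with a white ring, fixed: 96 mm in diameter, 6 mm thick. Origin at the centre of its underside. Place of the large bearing
- pad_square: square white pad with a black ring, fixed: 90 x 90 mm, 6 mm thick. Origin at the centre of its underside. Place of the small bearing

How it is judged:
On the way, in this order (a step that is already met when the one before it is completed fails the run):
1. tape measure and bottle both stand upright on the mat, let go (x of tape_measure in the frame of mat between -0.095 and 0.095 m and y of tape_measure in the frame of mat between -0.075 and 0.075 m and height (world z) of each of tape_measure, bottle below 0.012 m and angle between each of tape_measure, bottle's own z axis and vertical below 0.15 rad and x of bottle in the frame of mat between -0.095 and 0.095 m and y of bottle in the frame of mat between -0.075 and 0.075 m and contact force between the fingers and tape_measure below 0.2 N and contact force between the fingers and bottle below 0.2 N and contact force between the fingers and bearing_large below 0.2 N and contact force between the fingers and bearing_small below 0.2 N), for 0.2 s.
2. each bearing lies flat and centred on its own pad, let go, while tape measure and bottle still stand on the mat (all of step 1 and horizontal distance between bearing_large and pad_round below 0.012 m and height (world z) of bearing_large between 0.003 and 0.012 m and angle between each of bearing_large, bearing_small's own z axis and vertical below 0.12 rad and horizontal distance between bearing_small and pad_square below 0.012 m and height (world z) of bearing_small between 0.003 and 0.012 m), for 0.2 s.
At the end, for the whole second after the job is handed in: Tape measure and bottle upright within 15 mm of their starting spots, the tape measure within 0.2 rad of its bay's line (either way round); large bearing flat within 12 mm of the round pad's middle, small one within 12 mm of the square pad's; all released and at rest (distance of each of tape_measure, bottle from where it was at the start of the episode below 0.015 m and angle between each of tape_measure, bottle, bearing_large, bearing_small's own z axis and vertical below 0.12 rad and angle between the y axis of tape_measure and the x axis of holder_tape, either way round below 0.2 rad and horizontal distance between bearing_large and pad_round below 0.012 m and height (world z) of bearing_large between 0.003 and 0.012 m and horizontal distance between bearing_small and pad_square below 0.012 m and height (world z) of bearing_small between 0.003 and 0.012 m and contact force between the fingers and tape_measure below 0.2 N and contact force between the fingers and bottle below 0.2 N and contact force between the fingers and bearing_large below 0.2 N and contact force between the fingers and bearing_small below 0.2 N and linear speed of each of tape_measure, bottle, bearing_large, bearing_small below 0.02 m/s); the robot touches nothing.
It fails at once if tape measure or bottle tipped over (angle between any of tape_measure, bottle's own z axis and vertical above 0.7 rad).
It also fails if it takes over 136 s, if anything falls off the work surface, if the arm or the gripper's body presses on something with over 40 N, if the wrist force passes 120 N, or if a joint passes its speed limit or range.

### The arm

A 6-joint arm with a two-finger parallel gripper is mounted at the origin on a cart in front of the work surface, level with it; the furniture and walls round the work are solid. World frame = base frame: x ahead of the robot, y to its left, z up, the work surface at z = 0. Lengths are in m, angles in rad, forces in N, time in s.
With the tool pointing down it reaches from about 0.25 to 0.775 m from the base axis. Payload 4 kg.
Tool frame: the origin (TCP) lies midway between the tips of the shut fingers; the grasp point (between the pads) lies 19 mm behind it; z points along the fingers, y is the line along which they close (so a half turn about z gives the same grasp; the last joint's range is limited). The gripper opens to 94 mm and grips with 3 to 60 N. Pads are 16 mm wide; open, the fingers measure 119 mm over their backs; the gripper's body (75 mm by 177 mm) begins 78 mm behind the grasp point.
Start: joints at [-1.229, 0.087, 1.371, -0, 1.684, -0.103], TCP at [0.237, -0.497, 0.179] pointing down, gripper open.
Joint ranges: [-3.1, 3.1], [-0.76, 2.03], [0.27, 2.55], [-1.08, 4.22], [0.17, 2.65], [-2.57, 2.57]. Speed limits (rad/s): [2.79, 2.79, 3.14, 3.14, 3.14, 3.14].

### API

Orientations are given as [roll, pitch, yaw] about the fixed x, y, z axes, in that order (R = Rz(yaw) Ry(pitch) Rx(roll)).
In Python, from bench import robot gives the robot as it stands.
- The arm moves only by the tool servo_tool, never from a script. Its argument "moves" is a list of rows, each a list of 5 numbers: the shift along the tool's x, y, z in units of 25 mm (1.0 is 25 mm), then the turn about the tool's z in units of 6 degrees (1.0 is 6 degrees), then the closure, from 0 (fully open) to 1 (shut). In form: [[dx, dy, dz, yaw, gripper], ...]. A call has 1 to 10 rows; each row is the pose to reach, as a shift and turn from the pose commanded when the call began, along the tool's axes at that moment; what a row does not reach only later rows make up. A row lasts 1/12 s, in which the tool goes at most 41.7 mm and 7.16 degrees, less where a joint would pass 70% of its speed; a pose out of reach is approached as far as the arm can. A call with a gripper value outside its range is refused whole. The fingers move at their own pace and stop on an object; the grip force is fixed at half the most. Time passes only in rows, so rows that repeat a pose let the fingers close. It gives the time, the measured TCP pose, the force, the opening and the grip force at its end, in the units of the state.
- robot.get_obs(): the state, without advancing time (a new reading comes with each control period).
- robot.snapshot(name): name is "side" or "top" or "wrist"; returns a dict with "image" (400x640x3 uint8, blue, green, red), "fx", "fy", "cx", "cy" (pixels), "k1" (the pictures are not rectified: a ray, as slopes to the right and down, at radius r is drawn at 1 + k1 r^2 times it, then the intrinsics apply), "eye" and "orientation" of the camera in the world; the wrist camera has in their place "T_tool_cam" (4x4, takes a point from camera to tool coordinates, whose origin is the TCP and whose axes are the flange's). Camera axes: x right, y down, z forward; pixel columns grow to the right and rows downward; lengths in m; the calibration is good to about 2 mm. A picture is of the moment at which its call begins: read the wrist's pose just before it. There is no depth.
- robot.close_job(): hands the job in; it is judged then, once.
The state is a dict: "time": time; "joint_positions": joint angles; "qvel": joint speeds; "joint_torque": joint torques, N m; "tool_pos": TCP position; "ee_rot": TCP orientation; "wrist_force": force on the tool from outside, world axes, zero at the start; "wrist_torque": the same for the moment, N m; "width": finger opening in m; "finger_force": force on a finger pad.
Only numpy, scipy, OpenCV 4.12 (cv2) and the standard library are available. Lean on these libraries where they do the work, as an engineer would, in place of code of your own. Each camera call takes 0.05 s, during which the arm holds its last target. There are 200 camera calls.

## Working session

There is one attempt and no reset: what is moved stays moved. The work goes in short steps, Python scripts to look and compute and a tool call to move; the robot and the scene stay as the last step left them, time stands still between calls to the robot, and variables do not carry over. Pictures are saved under pics/ and viewed, at most 14 in all, crops included, and the job is handed in when it is done.

Besides the shell and the picture viewer there is one more tool, called after "Call:" as name(argument=value, ...), one argument or row to a line, values as JSON. servo_tool: Moves the arm, as the interface text tells. Its arguments: {"type":"object","properties":{"moves":{"type":"array"}},"required":["moves"]}

```bash
mkdir -p pics; ls
cat > h.py <<'E'
import numpy as np, cv2
from scipy.spatial.transform import Rotation as R
from bench import robot
def rot(o):
    o=np.array(o,float)
    return o if o.shape==(3,3) else (R.from_quat(o).as_matrix() if o.size==4 else R.from_euler('xyz',o).as_matrix())
def snap(n):
    o=robot.get_obs(); s=robot.snapshot(n)
    if n=='wrist':
        T=np.eye(4);T[:3,:3]=rot(o['ee_rot']);T[:3,3]=o['tool_pos'];T=T@np.array(s['T_tool_cam'])
        s['E'],s['Rm']=T[:3,3],T[:3,:3]
    else: s['E'],s['Rm']=np.array(s['eye']),rot(s['orientation'])
    return s
def rays(s,px):
    px=np.atleast_2d(np.array(px,float))
    d=np.c_[(px[:,0]-s['cx'])/s['fx'],(px[:,1]-s['cy'])/s['fy']]
    u=d.copy()
    for _ in range(20): u=d/(1+s['k1']*(u**2).sum(1,keepdims=True))
    return np.c_[u,np.ones(len(u))]@s['Rm'].T
def onz(s,px,z):
    r=rays(s,px); return s['E']+r*((z-s['E'][2])/r[:,2])[:,None]
def proj(s,P):
    q=(np.atleast_2d(P)-s['E'])@s['Rm']; u=q[:,:2]/q[:,2:]
    u=u*(1+s['k1']*(u**2).sum(1,keepdims=True))
    return u*[s['fx'],s['fy']]+[s['cx'],s['cy']]
E
python3 - <<'E'
from h import *
print(robot.get_obs())
for n in('top','side','wrist'):
    s=snap(n); cv2.imwrite(f'pics/{n}0.png',s['image']); print(n,{k:v for k,v in s.items() if k!='image'})
E
```

```text
pics
{'time': 0.0, 'joint_positions': array([-1.22909239e+00,  8.79589540e-02,  1.37222501e+00, -1.11298100e-05,
        1.68358284e+00, -1.03148019e-01]), 'qvel': array([-0.0004846 , -0.00161444,  0.00078922, -0.00133275,  0.00192263,
       -0.00102515]), 'joint_torque': array([ 1.15362087e-03, -3.40173805e+01, -3.02429545e+01,  7.17543438e-02,
        3.28871305e-02, -1.82143967e-04]), 'tool_pos': array([ 0.23644664, -0.49592402,  0.17761691]), 'ee_rot': array([-3.13942892e+00, -2.12858359e-04,  4.44850485e-01]), 'wrist_force': array([0.19316394, 0.6087589 , 0.21212412]), 'wrist_torque': array([-0.05050081,  0.00229264,  0.03163461]), 'finger_force': 0.0, 'width': 0.0938940890693238}
top {'fx': 461.2848726276445, 'fy': 461.2848726276445, 'cx': 311.60185774224976, 'cy': 199.83765356715733, 'k1': -0.05580847400072872, 'eye': array([0.29916317, 0.00659341, 1.21557118]), 'orientation': array([-2.91667305e+00,  8.99437959e-04, -1.50740361e+00]), 'E': array([0.29916317, 0.00659341, 1.21557118]), 'Rm': array([[ 6.33502454e-02, -9.72866696e-01,  2.22524465e-01],
       [-9.97990951e-01, -
[... 554 characters left out ...]

wrist {'fx': 348.84572338042295, 'fy': 348.84572338042295, 'cx': 321.34307515671026, 'cy': 192.58638341931567, 'k1': -0.06530922162213865, 'T_tool_cam': array([[-9.26194924e-04, -9.68287610e-01, -2.49836440e-01,
         7.28990523e-02],
       [ 9.99999079e-01, -6.48847534e-04, -1.19247234e-03,
         5.33203241e-04],
       [ 9.92550431e-04, -2.49837314e-01,  9.68287319e-01,
        -2.05699896e-01],
       [ 0.00000000e+00,  0.00000000e+00,  0.00000000e+00,
         1.00000000e+00]]), 'E': array([ 0.30264103, -0.46547322,  0.38343307]), 'Rm': array([[ 0.42944076, -0.87418613, -0.22666992],
       [-0.90309009, -0.41652168, -0.10458479],
       [-0.00298636,  0.24961633, -0.96834021]])}
```

View pics/top0.png

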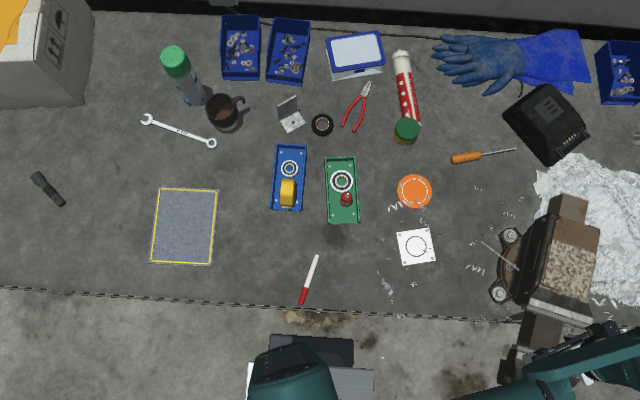

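View pics/side0.png

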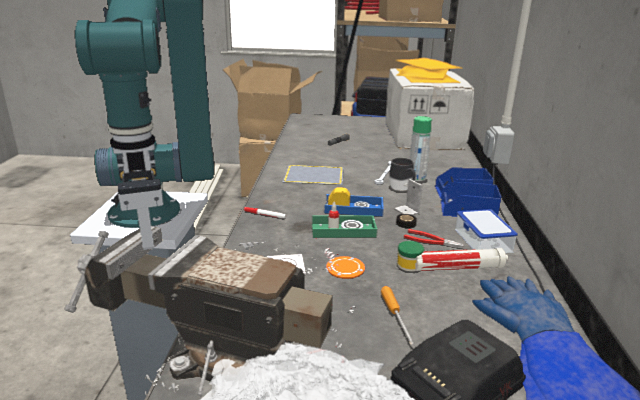

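The top view shows the blue bay at (288,178) with the tape measure at (287,192) and a bearing at (289,169). The green bay is at (341,190) with a bearing at (341,181) and the bottle at (346,200). The mat is at (184,226), the orange pad at (414,191) and the white pad at (416,247). The side view agrees, and the vise is next to the start pose.

```bash
cat > m.py <<'E'
from h import *
M={'blue':((100,110,60),(118,255,255)),'green':((55,90,30),(90,255,255)),'yellow':((18,130,90),(32,255,255)),'orange':((5,150,120),(17,255,255)),'red':((0,140,60),(4,255,255)),'white':((0,0,185),(179,45,255))}
def blobs(s,c,roi=None,amin=60):
    h=cv2.cvtColor(s['image'],cv2.COLOR_BGR2HSV); m=cv2.inRange(h,*M[c])
    if c=='red': m|=cv2.inRange(h,(172,140,60),(179,255,255))
    if roi: k=np.zeros_like(m);k[roi[1]:roi[3],roi[0]:roi[2]]=255;m&=k
    cs,_=cv2.findContours(m,cv2.RETR_EXTERNAL,cv2.CHAIN_APPROX_NONE)
    return sorted([q[:,0,:] for q in cs if cv2.contourArea(q)>=amin],key=lambda q:-cv2.contourArea(q.reshape(-1,1,2)))
def rect(s,c,z): # min area rect of the contour's world points at height z
    P=onz(s,c,z)[:,:2]; (x,y),(w,h),a=cv2.minAreaRect((P*1000).astype(np.float32))
    if w<h: w,h,a=h,w,a+90
    return np.round([x,y,w,h,(a+90)%180-90],1)
E
python3 - <<'E'
from m import *
s=snap('top')
for c,roi,z in [('blue',(250,130,312,220),.028),('green',(315,140,370,230),.028),('yellow',(140,180,225,270),.003),('yellow',(275,170,300,215),.063),('orange',(390,165,440,215),.006),('white',(390,222,445,275),.006),('red',(330,185,360,215),.06),('white',(325,165,355,192),.019),('white',(278,155,300,178),.017)]:
    print(c,z,[rect(s,b,z) for b in blobs(s,c,roi,25)][:2])
E
```

```text
blue 0.028 [array([631. ,  91.9, 185.2,  85.1,  -0.8])]
green 0.028 [array([604.1, -52.4, 183.3,  84.2,   6.3])]
yellow 0.003 []
yellow 0.063 [array([578.2,  90.3,  71.4,  34.5,  -1.1])]
orange 0.006 [array([ 611.1, -254. ,   77.6,   62.5,   24.1]), array([ 632.6, -226.7,   88.6,   38.6,  -28.4])]
white 0.006 [array([ 468.1, -256.5,   89. ,   89. ,  -77.3])]
red 0.06 [array([575.7, -64.1,  27.2,  24.9,  59. ])]
white 0.019 [array([630.7, -50.5,  59.3,  58.5, -86.4])]
white 0.017 []
```

Call:
servo_tool(
  moves=[
    [0, 0, -4, 0, 0],
    [0, 0, -4, 0, 0],
    [0, 0, -4, 0, 0],
    [20.6, -13, -4, 4.25, 0],
    [20.6, -13, -4, 4.25, 0],
    [20.6, -13, -4, 4.25, 0],
    [20.6, -13, -4, 4.25, 0],
    [20.6, -13, -4, 4.25, 0],
    [20.6, -13, -4, 4.25, 0],
    [20.6, -13, -4, 4.25, 0],
  ],
)

```text
time: 1.03
tool_pos: [0.3898, -0.2532, 0.2788]
ee_rot: [3.141, -0.0, -0.001]
wrist_force: [0.8, 0.1, 0.5]
width: 0.094
finger_force: 0.0
```

Call:
servo_tool(
  moves=[
    [6.4, -10.6, 0, 0, 0],
    [6.4, -10.6, 0, 0, 0],
    [6.4, -10.6, 0, 0, 0],
    [6.4, -10.6, 0, 0, 0],
    [6.4, -10.6, 0, 0, 0],
    [6.4, -10.6, 0, 0, 0],
    [6.4, -10.6, 0, 0, 0],
    [6.4, -10.6, 0, 0, 0],
    [6.4, -10.6, 0, 0, 0],
    [6.4, -10.6, 0, 0, 0],
  ],
)

```text
time: 1.87
tool_pos: [0.5492, 0.0105, 0.278]
ee_rot: [3.141, 0.002, 0.002]
wrist_force: [0.3, 0.3, -0.4]
width: 0.0942
finger_force: 0.0
```

Run:
```python
from m import *
s=snap('wrist'); cv2.imwrite('pics/w1.png',s['image']); print(robot.get_obs()['tool_pos'],robot.get_obs()['ee_rot'])
```

```text
[0.5489955  0.00957379 0.27846059] [ 3.14086693e+00  1.01343781e-03 -8.61891410e-05]
```

View pics/w1.png

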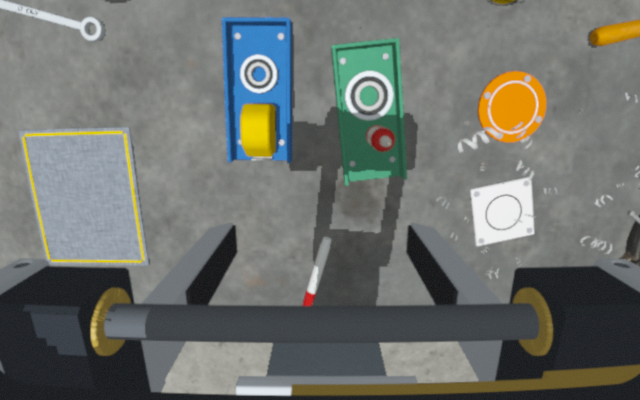

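The wrist view shows everything: tape measure at (258,130), small bearing at (259,73), large bearing at (369,94), bottle at (382,139), orange pad at (513,105), white pad at (503,211), mat centred near (85,197). Next I measure positions and triangulate heights against the top view.

```bash
cat > meas.py <<'E'
from m import *
def tri(s1,p1,s2,p2):
    a=rays(s1,p1)[0];b=rays(s2,p2)[0]; d=s2['E']-s1['E']
    t=np.linalg.lstsq(np.c_[a,-b],d,rcond=None)[0]
    A=s1['E']+t[0]*a;B=s2['E']+t[1]*b
    return np.round((A+B)/2*1000,1),round(np.linalg.norm(A-B)*1000,1)
def cen(q): (c,_,_)=cv2.minAreaRect(np.float32(q)); return c
if __name__=='__main__':
    t=snap('top'); w=snap('wrist')
    R_=[('orange',(385,160,445,220),(460,55,580,160),.006),('white',(390,222,445,275),(455,165,550,260),.006),('white',(325,165,355,192),(340,65,395,122),.019),('white',(277,156,301,179),(236,48,282,98),.017),
     ('yellow',(140,180,225,270),(10,120,155,275),.003),('yellow',(275,170,300,215),(230,90,290,165),.063),('blue',(250,130,312,220),(200,0,310,180),.028),('green',(315,140,370,230),(320,20,430,200),.028)]
    for c,rt,rw,z in R_:
        bt=blobs(t,c,rt,5);bw=blobs(w,c,rw,5)
        ct=np.vstack(bt) if bt else None; cw=np.vstack(bw)
        hw=cv2.convexHull(cw)[:,0]
        print(c,z,'wrist',rect(w,hw,z), 'circ',np.round(np.r_[cv2.minEnclosingCircle((onz(w,hw,z)[:,:2]*1000).astype(np.float32))[0]],1))
        if ct is not None:
            ht=cv2.convexHull(ct)[:,0]; print('   top',rect(t,ht,z),'tri',tri(t,cen(ht),w,cen(hw)))
    b=blobs(w,'red',(360,120,400,160),5)[0];b2=blobs(t,'red',(330,185,360,215),5)[0]
    print('bottle',rect(w,b,.066),rect(t,b2,.066),rect(w,b,.092),tri(t,cen(b2),w,cen(b)),b.min(0),b.max(0))
    cv2.imwrite('pics/w1c.png',cv2.resize(w['image'][0:200,200:430],None,fx=3,fy=3,interpolation=2))
E
python3 meas.py
```

```text
orange 0.006 wrist [ 611.1 -223.6   93.6   37.8   16.9] circ [ 616.4 -241. ]
   top [ 619.  -251.5   93.8   92.8   54.2] tri (array([ 620.7, -251.3,  -33.8]), np.float64(22.8))
white 0.006 wrist [ 472.5 -255.6   96.3   92.5   12.2] circ [ 473.  -256.4]
   top [ 468.1 -256.3   89.5   89.1  -77.7] tri (array([ 470.2, -260. ,   -3.3]), np.float64(3.5))
white 0.019 wrist [634.5 -50.9  61.2  54.  -89.9] circ [631.3 -50.6]
   top [619.8 -25.2  22.1   4.8  29. ] tri (array([629.5, -39. ,   5.1]), np.float64(29.2))
white 0.017 wrist [658.9  91.5  46.6  45.8  89.3] circ [658.7  91.5]
yellow 0.003 wrist [486.2 362.7 199.4 159.7   0.6] circ [486.1 362.5]
   top [447.  409.9 243.9 116.6  38.7] tri (array([ 458.7,  445.9, -108.9]), np.float64(1.5))
yellow 0.063 wrist [590.6  87.1  61.2  40.7  -1.9] circ [590.6  85.4]
   top [575.2  87.   65.3  29.7  -3.3] tri (array([586.9,  92.8,  18.1]), np.float64(5.7))
blue 0.028 wrist [634.6  91.2 178.4  85.8  -0.9] circ [634.8  92.1]
   top [592.   77.8 107.8  55.6  -1.7] tri (array([ 634.6,  101.1, -109.9]), np.float64(34.2))
green 0.028 wrist [608.  -52.3 177.7  84.3   6.2] circ [607.9 -52.3]
   top [619.1 -43.8 242.  114.9   0.7] tri (array([611.2, -46.8,  51.2]), np.float64(6.3))Traceback (most recent call last):
  File "meas.py", line 19, in <module>
    b=blobs(w,'red',(360,120,400,160),5)[0];b2=blobs(t,'red',(330,185,360,215),5)[0]
                                               ~~~~~~~~~~~~~~~~~~~~~~~~~~~~~~~~~~^^^
IndexError: list index out of range
```

```bash
sed -i "s|t=snap('top'); w=|t=snap('top'); t['image']=cv2.imread('pics/top0.png'); w=|" meas.py; python3 meas.py
```

```text
orange 0.006 wrist [ 579.4 -228.3   28.4    7.2   75.1] circ [ 579.7 -228.4]
   top [ 619.1 -251.3   94.2   92.8   54.2] tri (array([ 594.4, -226.3,   46.6]), np.float64(40.4))
white 0.006 wrist [ 472.4 -255.9   95.8   93.3   12.4] circ [ 473.6 -256. ]
   top [ 468.1 -256.5   89.    89.   -77.3] tri (array([ 470.2, -260. ,   -2.8]), np.float64(3.8))
white 0.019 wrist [635.7 -51.2  62.7  53.2  83.6] circ [631.4 -50.7]
   top [630.7 -50.5  59.3  58.5 -86.4] tri (array([ 6.362e+02, -5.240e+01, -1.000e-01]), np.float64(2.2))
white 0.017 wrist [659.1  91.7  45.9  45.3  -1.8] circ [658.7  91.2]
   top [658.7  91.9  43.4  42.5 -85.9] tri (array([659.7,  92.1,  13.5]), np.float64(0.1))
yellow 0.003 wrist [486.3 362.3 199.8 160.1   0.6] circ [486.3 362.7]
   top [447.  409.9 243.9 116.6  38.7] tri (array([ 459. ,  446.4, -109.8]), np.float64(1.0))
yellow 0.063 wrist [590.5  86.9  61.8  41.   -2. ] circ [590.6  85.2]
   top [578.4  90.3  71.4  34.5  -1.1] tri (array([587.7,  93.5,  24.6]), np.float64(0.9))
blue 0.028 wrist [635.1  91.3 178.5  85.7  -0.7] circ [634.9  92.5]
   top [631.   91.9 184.9  85.3  -0.9] tri (array([638.7,  95.9,  -2.4]), np.float64(4.0))
green 0.028 wrist [607.4 -52.  178.6  83.9   6.3] circ [607.4 -52.7]
   top [604.3 -52.9 182.9  83.7   6.2] tri (array([610.1, -55.6,   1.2]), np.float64(1.9))
bottle [579.6 -62.4  26.4  25.3   1.6] [574.2 -63.8  27.1  24.8  59. ] [582.3 -58.   24.7  23.7   1.6] (array([578.1, -64.9,  50. ]), np.float64(0.3)) [370 128] [391 150]
```

View pics/w1c.png

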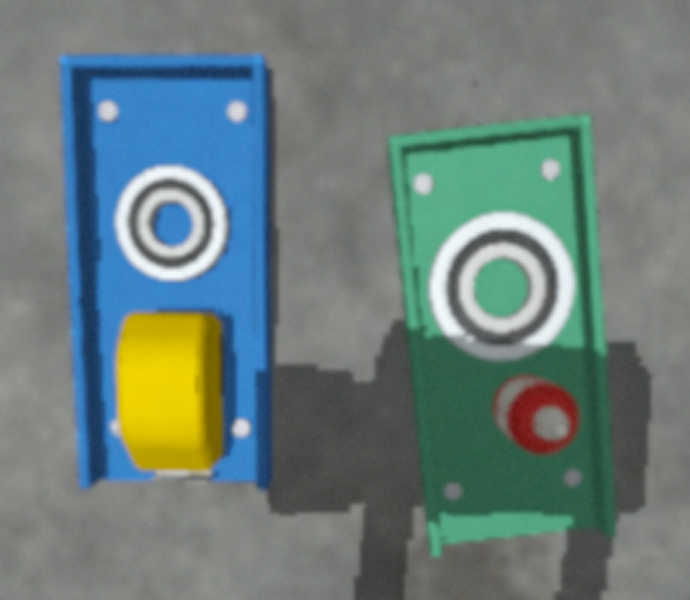

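The crop confirms the large bearing in the green bay and the small one in the blue bay. Now I'll move above the tape measure.

Call:
servo_tool(
  moves=[
    [1.56, -3.22, 6.3, 0.15, 0],
    [1.56, -3.22, 6.3, 0.15, 0],
    [1.56, -3.22, 6.3, 0.15, 0],
    [1.56, -3.22, 6.3, 0.15, 0],
    [1.56, -3.22, 6.3, 0.15, 0],
    [1.56, -3.22, 6.3, 0.15, 0],
    [1.56, -3.22, 6.3, 0.15, 0],
    [1.56, -3.22, 6.3, 0.15, 0],
  ],
)

```text
time: 2.78
tool_pos: [0.5899, 0.0891, 0.1247]
ee_rot: [3.141, -0.005, -0.017]
wrist_force: [-0.0, -1.2, 2.8]
width: 0.0937
finger_force: 0.0
```

Run:
```python
from m import *
s=snap('wrist'); cv2.imwrite('pics/w2.png',s['image']); o=robot.get_obs();print(o['tool_pos'],o['ee_rot'])
for z in(.062,.066): print([rect(s,b,z) for b in blobs(s,'yellow',None,400)][:3])
```

```text
[0.59015689 0.08923488 0.12512553] [ 3.14145528 -0.00618276 -0.01745837]
[array([402.6, -54.4, 350.1,  21.7,  89. ]), array([596.4,  90.2,  62.9,  35.2,  -1.1]), array([ 468.2, -103.3,   77.5,   31.8,   15.8])]
[array([406.5, -52.2, 344.9,  21.4,  89. ]), array([597.3,  90.1,  61.9,  34.7,  -1.1]), array([ 471.1, -100.4,   76.3,   31.4,   15.8])]
```

View pics/w2.png

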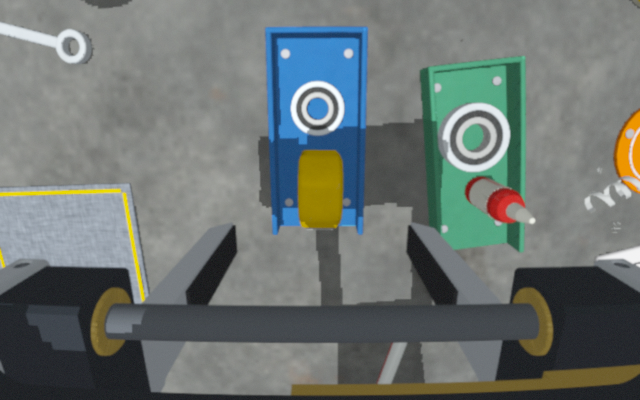

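The tape measure is at (320,190), centred between the fingers and parallel to the bay. Next: descend and grip.

Call:
servo_tool(
  moves=[
    [0.1, -0.04, 2, 0, 0],
    [0.1, -0.04, 3.6, 0, 0],
    [0.1, -0.04, 3.6, 0, 0],
    [0.1, -0.04, 3.6, 0, 0],
    [0.1, -0.04, 3.6, 0, 0],
    [0.1, -0.04, 3.6, 0, 0],
    [0.1, -0.04, 3.6, 0, 0],
  ],
)

```text
time: 3.42
tool_pos: [0.5934, 0.0913, 0.0352]
ee_rot: [-3.141, -0.007, -0.016]
wrist_force: [0.9, 0.5, 0.2]
width: 0.0939
finger_force: 0.0
```

Call:
servo_tool(
  moves=[
    [0, 0, 0, 0, 1],
    [0, 0, 0, 0, 1],
    [0, 0, 0, 0, 1],
    [0, 0, 0, 0, 1],
    [0, 0, 0, 0, 1],
    [0, 0, 0, 0, 1],
    [0, 0, 0, 0, 1],
    [0, 0, 0, 0, 1],
    [0, 0, 0, 0, 1],
    [0, 0, 0, 0, 1],
  ],
)

```text
time: 4.25
tool_pos: [0.5908, 0.0913, 0.0312]
ee_rot: [3.141, 0.0, -0.016]
wrist_force: [0.1, 0.6, -0.7]
width: 0.0351
finger_force: 30.0
```

Call:
servo_tool(
  moves=[
    [0, 0, -1.2, 0, 1],
    [0, 0, -2.5, 0, 1],
    [0, 0, -3, 0, 1],
    [0, 0, -3, 0, 1],
    [-0.7, -1.5, -3, 0, 1],
    [-1.4, -3, -3, 0, 1],
    [-2.1, -4.5, -3, 0, 1],
    [-2.8, -6, -3, 0, 1],
    [-3.5, -7.5, -3, 0, 1],
    [-3.5, -7.5, -3, 0, 1],
  ],
)

```text
time: 5.08
tool_pos: [0.5013, 0.2867, 0.1037]
ee_rot: [-3.139, 0.006, -0.008]
wrist_force: [-0.1, -0.9, -1.5]
width: 0.0352
finger_force: 30.0
```

Call:
servo_tool(
  moves=[
    [-0.7, -1.5, 0, 0, 1],
    [-1.4, -3, 0, 0, 1],
    [-2.14, -4.37, 0, 0, 1],
    [-2.14, -4.37, 0, 0, 1],
    [-2.14, -4.37, 0, 0, 1],
    [-2.14, -4.37, 1.5, 0, 1],
    [-2.14, -4.37, 2.4, 0, 1],
    [-2.14, -4.37, 2.4, 0, 1],
    [-2.14, -4.37, 2.4, 0, 1],
    [-2.14, -4.37, 2.4, 0, 1],
  ],
)

```text
time: 5.92
tool_pos: [0.4557, 0.3898, 0.047]
ee_rot: [-3.141, -0.001, -0.017]
wrist_force: [0.2, -0.1, -1.5]
width: 0.0354
finger_force: 30.0
```

Call:
servo_tool(
  moves=[
    [0, 0, 0.3, 0, 1],
    [0, 0, 0.55, 0, 1],
    [0, 0, 0.6, 0, 1],
    [0, 0, 0.6, 0, 1],
    [0, 0, 0.6, 0, 1],
    [0, 0, 0.6, 0, 1],
  ],
)

```text
time: 6.42
tool_pos: [0.4547, 0.3904, 0.0315]
ee_rot: [-3.141, -0.0, -0.016]
wrist_force: [-0.6, 0.5, -1.6]
width: 0.0351
finger_force: 30.0
```

Call:
servo_tool(
  moves=[
    [0, 0, 0.05, 0, 1],
    [0, 0, 0.08, 0, 1],
    [0, 0, 0.08, 0, 1],
    [0, 0, 0.08, 0, 1],
  ],
)

```text
time: 6.75
tool_pos: [0.455, 0.3906, 0.0311]
ee_rot: [-3.141, -0.001, -0.016]
wrist_force: [-3.2, -1.6, 5.4]
width: 0.0352
finger_force: 30.0
```

Call:
servo_tool(
  moves=[
    [0, 0, 0, 0, 0.3],
    [0, 0, 0, 0, 0.3],
    [0, 0, 0, 0, 0],
    [0, 0, 0, 0, 0],
    [0, 0, 0, 0, 0],
    [0, 0, -1.5, 0, 0],
    [0, 0, -3, 0, 0],
    [0, 0, -4.5, 0, 0],
    [0, 0, -4.5, 0, 0],
    [0, 0, -4.5, 0, 0],
  ],
)

```text
time: 7.58
tool_pos: [0.4564, 0.3916, 0.1455]
ee_rot: [-3.137, -0.006, -0.016]
wrist_force: [-0.2, -0.5, -0.6]
width: 0.0936
finger_force: 0.0
```

Call:
servo_tool(
  moves=[
    [5.16, 18.1, -0.2, -1.19, 0],
    [5.16, 18.1, -0.2, -1.19, 0],
    [5.16, 18.1, -0.2, -1.19, 0],
    [5.16, 18.1, -0.2, -1.19, 0],
    [5.16, 18.1, -0.2, -1.19, 0],
    [5.16, 18.1, -0.2, -1.19, 0],
    [5.16, 18.1, -0.2, -1.19, 0],
    [5.16, 18.1, -0.2, -1.19, 0],
    [5.16, 18.1, -0.2, -1.19, 0],
    [5.16, 18.1, -0.2, -1.19, 0],
  ],
)

```text
time: 8.42
tool_pos: [0.5609, -0.0122, 0.1438]
ee_rot: [-3.141, 0.004, 0.109]
wrist_force: [1.4, -0.0, 0.8]
width: 0.0942
finger_force: 0.0
```

Call:
servo_tool(
  moves=[
    [0.4, 1.8, 0, 0, 0],
    [0.4, 1.8, 0, 0, 0],
    [0.4, 1.8, 0, 0, 0],
    [0.4, 1.8, 0, 0, 0],
    [0.4, 1.8, 0, 0, 0],
  ],
)

```text
time: 8.83
tool_pos: [0.576, -0.0524, 0.1452]
ee_rot: [-3.14, 0.002, 0.11]
wrist_force: [0.5, -0.5, 0.0]
width: 0.0941
finger_force: 0.0
```

Run:
```python
from m import *
s=snap('wrist'); cv2.imwrite('pics/w3.png',s['image']); o=robot.get_obs();print(o['tool_pos'],o['ee_rot'])
for b in blobs(s,'red',None,100)[:3]: print(b.min(0),b.max(0),[rect(s,b,z) for z in(.045,.066)])
for b in blobs(s,'green',None,3000)[:1]: print(rect(s,b,.028))
```

```text
[ 0.5761553 -0.0521565  0.1455731] [-3.14077058e+00  1.18110848e-03  1.10859163e-01]
[320 171] [351 202] [array([576.7, -64.9,  28.8,  28. ,   7.5]), array([581.7, -63.6,  26.8,  26.1,   7.5])]
[220 362] [238 391] [array([353.2,  26.1,  40.1,  12.5, -17.7]), array([373.5,  21.2,  37.4,  11.6, -17.7])]
[608.  -52.9 177.8  83.1   6.3]
```

View pics/w3.png

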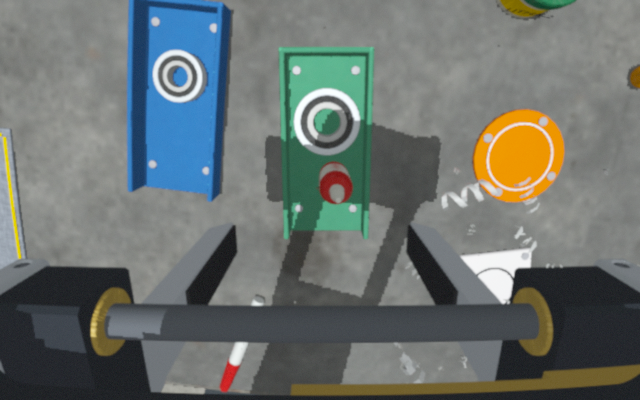

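The bottle is at (336,186), about 12 mm right of the centre line; I shift over it, descend and grip.

Call:
servo_tool(
  moves=[
    [0.07, 0.5, 0, 0, 0],
    [0.07, 0.5, 0, 0, 0],
    [0.07, 0.5, 1.5, 0, 0],
    [0.07, 0.5, 3, 0, 0],
    [0.07, 0.5, 4.45, 0, 0],
    [0.07, 0.5, 4.45, 0, 0],
    [0.07, 0.5, 4.45, 0, 0],
    [0.07, 0.5, 4.45, 0, 0],
  ],
)

```text
time: 9.55
tool_pos: [0.5814, -0.0663, 0.0373]
ee_rot: [3.14, -0.003, 0.109]
wrist_force: [0.5, 0.0, 1.0]
width: 0.094
finger_force: 0.0
```

Call:
servo_tool(
  moves=[
    [0, 0, 0, 0, 1],
    [0, 0, 0, 0, 1],
    [0, 0, 0, 0, 1],
    [0, 0, 0, 0, 1],
    [0, 0, 0, 0, 1],
    [0, 0, 0, 0, 1],
    [0, 0, 0, 0, 1],
    [0, 0, 0, 0, 1],
    [0, 0, 0, 0, 1],
    [0, 0, 0, 0, 1],
  ],
)

```text
time: 10.38
tool_pos: [0.5798, -0.0663, 0.0348]
ee_rot: [3.142, 0.0, 0.109]
wrist_force: [0.2, -0.2, -0.7]
width: 0.031
finger_force: 0.0
```

Call:
servo_tool(
  moves=[
    [0, 0, 0, 0, 1],
    [0, 0, 0, 0, 1],
    [0, 0, 0, 0, 1],
  ],
)

```text
time: 10.63
tool_pos: [0.5798, -0.0662, 0.0349]
ee_rot: [3.142, 0.0, 0.109]
wrist_force: [0.6, -0.7, -0.1]
width: 0.0232
finger_force: 28.2
```

Run:
```python
from m import *
s=snap('wrist'); o=robot.get_obs();print(o['width'],o['finger_force'])
t=snap('side')
a=cv2.resize(s['image'][120:400,180:460],None,fx=1.4,fy=1.4); b=cv2.resize(t['image'][150:262,270:400],None,fx=3,fy=3.5,interpolation=2)
cv2.imwrite('pics/w4.png',np.hstack([a,b]))
```

```text
0.02335708354025485 28.210569545949888
```

View pics/w4.png

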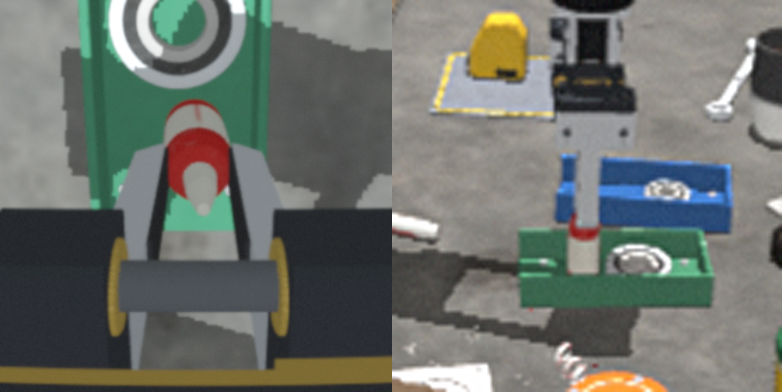

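The bottle is gripped upright (centred under the finger in the side view), and the tape measure stands on the mat.

Call:
servo_tool(
  moves=[
    [0, 0, -1, 0, 1],
    [0, 0, -2, 0, 1],
    [0, 0, -3, 0, 1],
    [0, 0, -3, 0, 1],
    [0, -1.5, -3, 0, 1],
    [-0.1, -3, -3, 0, 1],
    [-0.1, -4.5, -3, 0, 1],
    [-0.1, -6, -3, 0, 1],
    [-0.1, -7.5, -3, 0, 1],
    [-0.1, -9, -3, 0, 1],
  ],
)

```text
time: 11.57
tool_pos: [0.5521, 0.1587, 0.1089]
ee_rot: [3.141, 0.001, 0.108]
wrist_force: [0.8, -1.2, -0.1]
width: 0.0229
finger_force: 28.2
```

Call:
servo_tool(
  moves=[
    [-0.1, -1.5, 0, 0, 1],
    [-0.15, -3, 0, 0, 1],
    [-0.2, -4.5, 0, 0, 1],
    [-0.2, -6, 0, 0, 1],
    [-0.2, -6.76, 0, 0, 1],
    [-0.2, -6.76, 0, 0, 1],
    [-0.2, -6.76, 1.4, 0, 1],
    [-0.2, -6.76, 2.7, 0, 1],
    [-0.2, -6.76, 2.7, 0, 1],
    [-0.2, -6.76, 2.7, 0, 1],
  ],
)

```text
time: 12.4
tool_pos: [0.5282, 0.3229, 0.0402]
ee_rot: [3.139, 0.005, 0.108]
wrist_force: [0.0, 0.4, 0.4]
width: 0.0236
finger_force: 28.3
```

Call:
servo_tool(
  moves=[
    [0, 0, 0.15, 0, 1],
    [0, 0, 0.25, 0, 1],
    [0, 0, 0.25, 0, 1],
    [0, 0, 0.25, 0, 1],
    [0, 0, 0.25, 0, 1],
  ],
)

```text
time: 12.82
tool_pos: [0.5303, 0.3247, 0.0372]
ee_rot: [-3.141, -0.002, 0.108]
wrist_force: [-0.3, -0.2, -0.6]
width: 0.0236
finger_force: 28.3
```

Call:
servo_tool(
  moves=[
    [0, 0, 0.05, 0, 1],
    [0, 0, 0.1, 0, 1],
    [0, 0, 0.1, 0, 1],
    [0, 0, 0.1, 0, 1],
  ],
)

```text
time: 13.15
tool_pos: [0.53, 0.3248, 0.0341]
ee_rot: [-3.141, -0.001, 0.109]
wrist_force: [-0.2, -0.5, 1.5]
width: 0.0235
finger_force: 28.5
```

Call:
servo_tool(
  moves=[
    [0, 0, 0, 0, 0.5],
    [0, 0, 0, 0, 0.5],
    [0, 0, 0, 0, 0.3],
    [0, 0, 0, 0, 0.3],
    [0, 0, -1, 0, 0.3],
    [0, 0, -2.5, 0, 0.3],
    [0, 0, -4.5, 0, 0.3],
    [0, 0, -4.5, 0, 0.3],
    [0, 0, -4.5, 0, 0.3],
    [0, 0, -4.5, 0, 0.3],
  ],
)

```text
time: 13.98
tool_pos: [0.5298, 0.3247, 0.1462]
ee_rot: [-3.141, -0.001, 0.109]
wrist_force: [0.0, 0.5, -1.0]
width: 0.0661
finger_force: 0.0
```

Run:
```python
from m import *
t=snap('side'); s=snap('wrist'); o=robot.get_obs();print(o['tool_pos'],o['width'])
cv2.imwrite('pics/s5.png',np.hstack([cv2.resize(t['image'][140:240,250:400],None,fx=2.6,fy=3,interpolation=2),cv2.resize(s['image'],(400,300))]))
```

```text
[0.52838385 0.32399089 0.14320634] 0.06591094108812796
```

View pics/s5.png

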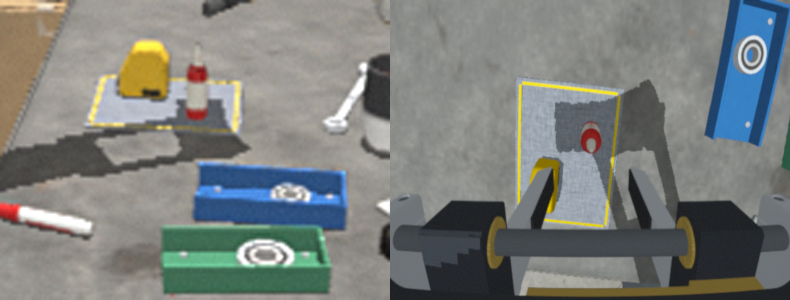

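Both stand upright on the mat, so step 1 should be met. Now the small bearing.

Run:
```python
from m import *
o=robot.get_obs();q=o['joint_positions'];print(q,o['ee_rot'])
w=float(o['ee_rot'][2])
for x,y,yaw in[(.659,.0915,w)]:
    d=np.array([x,y])-o['tool_pos'][:2]; c,s=np.cos(w),np.sin(w)
    print((c*d[0]+s*d[1])/.025,(s*d[0]-c*d[1])/.025)
```

```text
[ 4.58673629e-01  2.55740732e-01  1.24696254e+00 -1.15458237e-04
  1.64380035e+00  1.92083972e+00] [3.13980027 0.00457365 0.108618  ]
4.185733803656429 9.81120692861355
```

Call:
servo_tool(
  moves=[
    [4.19, 9.8, 0, -13.8, 0.3],
    [4.19, 9.8, 0, -13.8, 0.3],
    [4.19, 9.8, 0, -13.8, 0.3],
    [4.19, 9.8, 0, -13.8, 0.3],
    [4.19, 9.8, 0, -13.8, 0.3],
    [4.19, 9.8, 0, -13.8, 0.3],
    [4.19, 9.8, 0, -13.8, 0.3],
    [4.19, 9.8, 0, -13.8, 0.3],
    [4.19, 9.8, 0, -13.8, 0.3],
    [4.19, 9.8, 0, -13.8, 0.3],
  ],
)

```text
time: 14.92
tool_pos: [0.6592, 0.0913, 0.1423]
ee_rot: [-3.136, 0.002, 1.341]
wrist_force: [0.6, 0.8, -0.7]
width: 0.0656
finger_force: 0.0
```

Call:
servo_tool(
  moves=[
    [0, 0, 0, -1.9, 0.3],
    [0, 0, 0, -1.9, 0.3],
    [0, 0, 0, -1.9, 0.3],
    [0, 0, 0, -1.9, 0.3],
  ],
)

```text
time: 15.25
tool_pos: [0.6593, 0.0924, 0.1435]
ee_rot: [-3.137, 0.001, 1.533]
wrist_force: [-0.3, -0.9, -0.2]
width: 0.0658
finger_force: 0.0
```

Run:
```python
from m import *
s=snap('wrist'); o=robot.get_obs();print(o['tool_pos'],o['ee_rot'],o['width'])
cv2.imwrite('pics/w6.png',s['image'])
for b in blobs(s,'white',None,150)[:6]: print(b.min(0),b.max(0),[rect(s,b,z) for z in(.006,.017)])
```

```text
[0.65951244 0.09240862 0.14403702] [-3.13814155e+00  4.21278252e-04  1.53352135e+00] 0.06566283176046032
[426 135] [488 204] [array([797.2,  93.7,  59.7,  43.7, -55.6]), array([792.9,  95.9,  57.8,  42.3, -55.6])]
[568 237] [639 289] [array([974.5, -18.8,  85.9,  43.8,  13.8]), array([964.6, -12.9,  83.2,  42.4,  13.8])]
[273 284] [328 305] [array([630.7, -39.4,  61.5,  26.3,  -1.8]), array([631.7, -32.8,  59.5,  25.5,  -1.8])]
[511 142] [549 204] [array([873.3,  88. ,  79.2,   6.2, -55.2]), array([866.6,  90.5,  76.7,   6. , -55.2])]
[299 155] [339 171] [array([656.5, 107.6,  40.5,  13.4,   6.1]), array([656.8, 109.4,  39.2,  12.9,   6.1])]
```

View pics/w6.png

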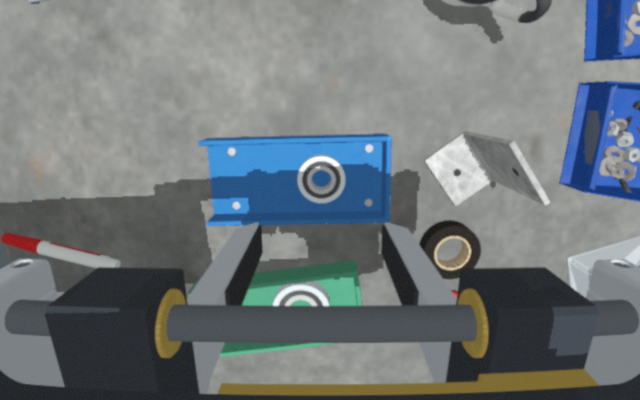

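The bearing's ring is centred at (321,180), nicely between the fingers; only low things are nearby.

```bash
cat >> m.py <<'E'
def goto(x,y,z,yawdeg):
    o=robot.get_obs(); w=o['ee_rot'][2]; d=np.array([x,y,z])-o['tool_pos']; c,s=np.cos(w),np.sin(w)
    print('at',np.round(o['tool_pos'],4),'move',np.round([(c*d[0]+s*d[1])/.025,(s*d[0]-c*d[1])/.025,-d[2]/.025,-((yawdeg-np.degrees(w)+180)%360-180)/6],2))
E
python3 - <<'E'
from m import *
s=snap('wrist'); p=[321,180]
print(onz(s,[p,[452,250]],.017)); goto(*onz(s,p,.017)[0][:2],.005,89.1)
E
```

```text
[[0.65921229 0.09164921 0.017     ]
 [0.79234857 0.01237831 0.017     ]]
at [0.6597 0.0924 0.1445] move [-0.03 -0.02  5.58 -0.2 ]
```

Call:
servo_tool(
  moves=[
    [-0.03, -0.02, 1.5, -0.2, 0.3],
    [-0.03, -0.02, 3, -0.2, 0.3],
    [-0.03, -0.02, 4.5, -0.2, 0.3],
    [-0.03, -0.02, 4.9, -0.2, 0.3],
    [-0.03, -0.02, 4.9, -0.2, 0.3],
    [-0.03, -0.02, 4.9, -0.2, 0.3],
    [-0.03, -0.02, 4.9, -0.2, 0.3],
    [-0.03, -0.02, 4.9, -0.2, 0.3],
  ],
)

```text
time: 16.02
tool_pos: [0.6624, 0.0919, 0.0276]
ee_rot: [3.135, -0.0, 1.556]
wrist_force: [-0.3, -0.0, 0.1]
width: 0.0659
finger_force: 0.0
```

Call:
servo_tool(
  moves=[
    [0, 0, 0.2, 0, 0.3],
    [0, 0, 0.4, 0, 0.3],
    [0, 0, 0.6, 0, 0.3],
    [0, 0, 0.6, 0, 0.3],
    [0, 0, 0.6, 0, 0.3],
    [0, 0, 0.6, 0, 0.3],
  ],
)

```text
time: 16.52
tool_pos: [0.6598, 0.0917, 0.0085]
ee_rot: [-3.141, 0.0, 1.556]
wrist_force: [0.0, 0.1, -0.9]
width: 0.0662
finger_force: 0.0
```

Call:
servo_tool(
  moves=[
    [0, 0, 0.1, 0, 0.3],
    [0, 0, 0.1, 0, 0.3],
    [0, 0, 0.1, 0, 1],
    [0, 0, 0.1, 0, 1],
    [0, 0, 0.1, 0, 1],
    [0, 0, 0.1, 0, 1],
    [0, 0, 0.1, 0, 1],
    [0, 0, 0.1, 0, 1],
    [0, 0, 0.1, 0, 1],
    [0, 0, 0.1, 0, 1],
  ],
)

```text
time: 17.35
tool_pos: [0.6599, 0.0917, 0.0062]
ee_rot: [3.141, 0.0, 1.556]
wrist_force: [0.5, 0.6, -0.4]
width: 0.0155
finger_force: 0.0
```

Run:
```python
from m import *
t=snap('side'); s=snap('wrist'); o=robot.get_obs();print(o['tool_pos'],o['width'],o['finger_force'])
cv2.imwrite('pics/s7.png',np.hstack([cv2.resize(t['image'][170:245,300:400],None,fx=4,fy=4,interpolation=2),cv2.resize(s['image'][100:],(400,300))]))
```

```text
[0.65989674 0.09166093 0.00621803] 0.007970515537670931 0.0
```

View pics/s7.png

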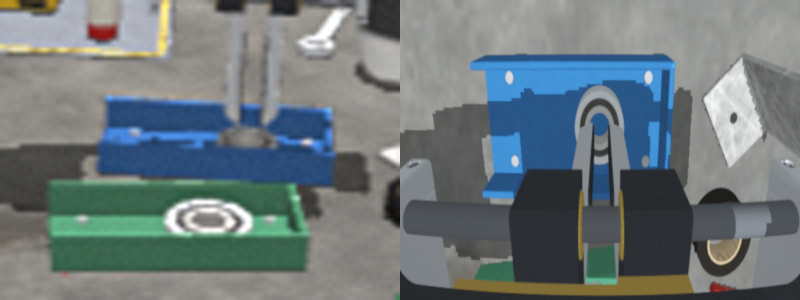

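The fingers shut over the top of the bearing (side view: tips on the ring), so the tips of open fingers must stand higher than the shut-finger TCP. I lift, reopen and re-measure.

Call:
servo_tool(
  moves=[
    [0, 0, -0.5, 0, 1],
    [0, 0, -1, 0, 1],
    [0, 0, -1.6, 0, 1],
    [0, 0, -1.6, 0, 0.38],
    [0, 0, -1.6, 0, 0.38],
    [0, 0, -1.6, 0, 0.38],
    [0, 0, -1.6, 0, 0.38],
    [0, 0, -1.6, 0, 0.38],
    [0, 0, -1.6, 0, 0.38],
    [0, 0, -1.6, 0, 0.38],
  ],
)

```text
time: 18.28
tool_pos: [0.6594, 0.0917, 0.0454]
ee_rot: [-3.14, 0.0, 1.556]
wrist_force: [-0.7, 0.4, 0.6]
width: 0.0435
finger_force: 0.0
```

Run:
```python
from m import *
t=snap('side'); s=snap('wrist'); o=robot.get_obs();print(o['tool_pos'],o['width'],o['finger_force'],s['T_tool_cam'][:3,3])
cv2.imwrite('pics/s8.png',np.hstack([cv2.resize(t['image'][160:245,290:400],None,fx=3.5,fy=3.5,interpolation=2),cv2.resize(s['image'][80:],(400,297))]))
```

```text
[0.65967781 0.09168064 0.04578492] 0.051390961317163926 0.0 [ 0.07209296  0.00076554 -0.20569965]Traceback (most recent call last):
  File "<stdin>", line 3, in <module>
    return _nx.concatenate(arrs, 1, dtype=dtype, casting=casting)
           ~~~~~~~~~~~~~~~^^^^^^^^^^^^^^^^^^^^^^^^^^^^^^^^^^^^^^^
ValueError: all the input array dimensions except for the concatenation axis must match exactly, but along dimension 0, the array at index 0 has size 298 and the array at index 1 has size 297
```

```bash
cat >> m.py <<'E'
def ring(s,x,y,z,r=40,sat=80):
    p=proj(s,[[x,y,z]])[0].astype(int); h=cv2.cvtColor(s['image'],cv2.COLOR_BGR2HSV)
    x0,y0=max(p[0]-r,0),max(p[1]-r,0)
    m=(h[y0:p[1]+r,x0:p[0]+r,1]<sat).astype(np.uint8)
    cs,_=cv2.findContours(m,cv2.RETR_EXTERNAL,cv2.CHAIN_APPROX_NONE); out=[]
    for q in sorted(cs,key=cv2.contourArea)[-3:]:
        out.append(rect(s,q[:,0]+[x0,y0],z))
    return p,out
E
python3 - <<'E'
from m import *
s=snap('wrist'); print(ring(s,.659,.0917,.017)); o=robot.get_obs(); print(o['tool_pos'],o['width'])
E
```

```text
(array([319, 208]), [array([658.6,  93.2,  48.3,  46.5,  89.2])])
[0.65974697 0.09169404 0.04590912] 0.05524885621157659
```

Call:
servo_tool(
  moves=[
    [0.06, -0.04, 0.5, 0, 0.38],
    [0.06, -0.04, 1, 0, 0.38],
    [0.06, -0.04, 1.4, 0, 0.38],
    [0.06, -0.04, 1.6, 0, 0.38],
    [0.06, -0.04, 1.6, 0, 0.38],
    [0.06, -0.04, 1.6, 0, 0.38],
    [0.06, -0.04, 1.6, 0, 0.38],
  ],
)

```text
time: 19.02
tool_pos: [0.6592, 0.0932, 0.0065]
ee_rot: [3.141, 0.0, 1.556]
wrist_force: [0.2, 0.2, 0.3]
width: 0.0586
finger_force: 0.0
```

Call:
servo_tool(
  moves=[
    [0, 0, 0.1, 0, 0.38],
    [0, 0, 0.2, 0, 0.38],
    [0, 0, 0.2, 0, 0.38],
    [0, 0, 0.2, 0, 0.38],
  ],
)

```text
time: 19.35
tool_pos: [0.6588, 0.0932, 0.0012]
ee_rot: [-3.142, 0.0, 1.556]
wrist_force: [-0.3, 0.3, 1.2]
width: 0.0583
finger_force: 0.0
```

Call:
servo_tool(
  moves=[
    [0, 0, 0.1, 0, 0.38],
    [0, 0, 0.2, 0, 0.38],
    [0, 0, 0.2, 0, 0.38],
    [0, 0, 0.2, 0, 0.38],
  ],
)

```text
time: 19.68
tool_pos: [0.6586, 0.0932, -0.0042]
ee_rot: [-3.141, 0.0, 1.556]
wrist_force: [-1.0, 0.7, 1.0]
width: 0.0582
finger_force: 0.0
```

Run:
```python
from m import *
t=snap('side'); s=snap('wrist'); o=robot.get_obs();print(o['tool_pos'],o['width'],o['wrist_force'])
cv2.imwrite('pics/s8.png',np.hstack([cv2.resize(t['image'][170:230,310:390],(400,300),interpolation=2),cv2.resize(s['image'][100:],(400,300))]))
```

```text
[ 0.65887993  0.09322842 -0.00385038] 0.05844231181593467 [ 0.74601386  0.65962988 -0.23013205]
```

View pics/s8.png

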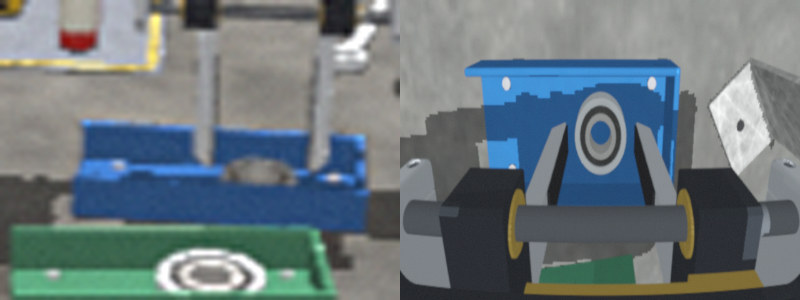

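The fingers straddle the bearing symmetrically but aren't on the floor yet; I feel further down.

Call:
servo_tool(
  moves=[
    [0, 0, 0.08, 0, 0.38],
    [0, 0, 0.16, 0, 0.38],
    [0, 0, 0.16, 0, 0.38],
    [0, 0, 0.16, 0, 0.38],
  ],
)

```text
time: 20.12
tool_pos: [0.6586, 0.0932, -0.0081]
ee_rot: [-3.141, 0.0, 1.556]
wrist_force: [-0.4, 0.3, 0.5]
width: 0.0579
finger_force: 0.0
```

Call:
servo_tool(
  moves=[
    [0, 0, 0.05, 0, 0.38],
    [0, 0, 0.1, 0, 0.38],
    [0, 0, 0.1, 0, 0.38],
    [0, 0, 0.1, 0, 0.38],
  ],
)

```text
time: 20.45
tool_pos: [0.6588, 0.0932, -0.0105]
ee_rot: [-3.141, 0.0, 1.556]
wrist_force: [0.4, -0.6, -0.2]
width: 0.0584
finger_force: 0.0
```

Call:
servo_tool(
  moves=[
    [0, 0, 0, 0, 0.56],
    [0, 0, 0, 0, 0.56],
    [0, 0, 0, 0, 0.56],
    [0, 0, 0, 0, 0.56],
    [0, 0, 0, 0, 0.56],
  ],
)

```text
time: 20.87
tool_pos: [0.6597, 0.0932, -0.0094]
ee_rot: [3.14, 0.0, 1.556]
wrist_force: [0.3, -0.4, 2.9]
width: 0.0415
finger_force: 3.5
```

Run:
```python
from m import *
t=snap('side'); s=snap('wrist'); o=robot.get_obs();print(o['tool_pos'],o['width'],o['wrist_force'],o['finger_force'])
P=np.array([[.6597,.0932,z] for z in(.003,.017,.04)])
for im in(t,s):
    print(proj(im,P).round(1))
x=s['image'][160:300,245:395]; y=t['image'][175:230,320:380]
cv2.imwrite('pics/s9.png',np.hstack([cv2.resize(y,(400,367),interpolation=2),cv2.resize(x,(393,367),interpolation=2)]))
```

```text
[ 0.659664    0.09316862 -0.0094152 ] 0.04154837571634411 [-0.00537988 -0.81636056  3.80106756] 4.008805032171949
[[361.9 207.8]
 [362.1 203.8]
 [362.5 197.1]]
[[320.4 229.4]
 [320.4 238.4]
 [320.3 256.1]]
```

View pics/s9.png

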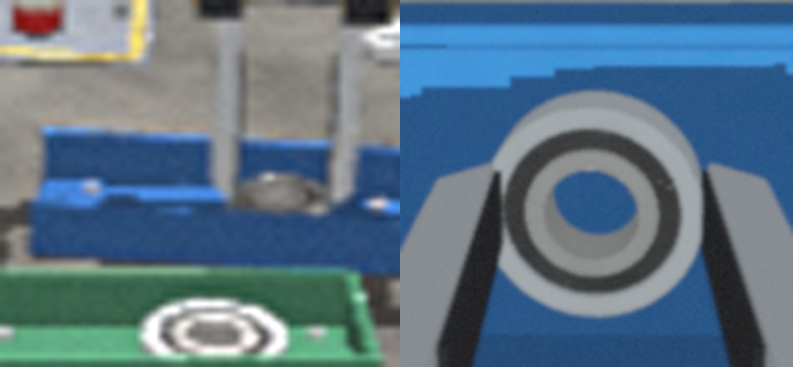

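The tips hold the bearing on both sides, at (281,223) and (363,223); I close fully and watch the width.

Call:
servo_tool(
  moves=[
    [0, 0, 0, 0, 0.7],
    [0, 0, 0, 0, 0.7],
    [0, 0, 0, 0, 1],
    [0, 0, 0, 0, 1],
  ],
)

```text
time: 21.3
tool_pos: [0.6654, 0.093, -0.0056]
ee_rot: [3.126, -0.0, 1.556]
wrist_force: [8.5, -0.7, 12.7]
width: 0.0188
finger_force: 24.1
```

The fingers slid over the top again: the tips ride about 20 mm behind the TCP at this opening, so I must go much lower. Lift, reopen and re-measure.

Call:
servo_tool(
  moves=[
    [0, 0, -0.3, 0, 0.9],
    [0, 0, -0.6, 0, 0.9],
    [0, 0, -1.2, 0, 0.9],
    [0, 0, -2, 0, 0.38],
    [0, 0, -2, 0, 0.38],
    [0, 0, -2, 0, 0.38],
    [0, 0, -2, 0, 0.38],
    [0, 0, -2, 0, 0.38],
    [0, 0, -2, 0, 0.38],
    [0, 0, -2, 0, 0.38],
  ],
)

```text
time: 22.13
tool_pos: [0.658, 0.0932, 0.0382]
ee_rot: [-3.139, 0.0, 1.556]
wrist_force: [0.2, 0.5, -0.6]
width: 0.0525
finger_force: 0.0
```

Run:
```python
from m import *
t=snap('side'); s=snap('wrist'); o=robot.get_obs();print(o['tool_pos'],o['width'],o['finger_force'],o['wrist_force'],ring(s,.659,.0932,.017)); goto(.659,.0932,.006,89.1)
cv2.imwrite('pics/s10.png',np.hstack([cv2.resize(t['image'][165:230,310:390],(400,325),interpolation=2),cv2.resize(s['image'][120:320,200:440],(390,325),interpolation=2)]))
```

```text
[0.65844289 0.093204   0.03889135] 0.057506572783353936 0.0 [ 0.02286305 -0.04107905 -0.26975395] (array([321, 211]), [array([652.2,  93.2,  48.8,  41.9,  87.4])])
at [0.6584 0.0932 0.0389] move [0.   0.02 1.32 0.01]
```

Run:
```python
from m import *
s=snap('wrist'); h=cv2.cvtColor(s['image'],cv2.COLOR_BGR2HSV)
p=proj(s,[[.655,.0932,.017]])[0].astype(int)
for sat in(60,80,110):
    x0,y0=p-45; m=(h[y0:y0+90,x0:x0+90,1]<sat).astype(np.uint8)
    cs,hi=cv2.findContours(m,cv2.RETR_CCOMP,cv2.CHAIN_APPROX_NONE)
    for q,k in zip(cs,hi[0]):
        if cv2.contourArea(q)>60: print(sat,'hole' if k[3]>=0 else 'out',[rect(s,q[:,0]+[x0,y0],z) for z in (.003,.017)])
for r in range(0,90,3): print(''.join('#' if v else '.' for v in m[r,::2]))
```

```text
60 out [array([649.2,  88.5,  51. ,  49.4,  89.2]), array([649.8,  93. ,  48. ,  46.6,  89.2])]
60 hole [array([649.6,  89.9,  18.7,  17.9, -47.8]), array([650.2,  94.2,  17.7,  16.9, -47.8])]
80 out [array([649.1,  88.9,  51.7,  49.6,  89.2]), array([649.8,  93.3,  48.7,  46.7,  89.2])]
80 hole [array([649.3,  89.8,  18.2,  17.4, -47.1]), array([649.9,  94.2,  17.2,  16.4, -47.1])]
110 out [array([649.1,  88.5,  52.5,  49.7,  89.1]), array([649.8,  92.9,  49.5,  46.8,  89.1])]
110 hole [array([649.6,  89.8,  17.8,  16.9, -47.1]), array([650.2,  94.2,  16.7,  15.9, -47.1])]
.............................................
.............................................
.............................................
.............................................
...............##########....................
...........##################................
.........######################..............
.......#########################.............
......###########################............
.....#############################...........
....###############################..........
....#########
[... 160 characters left out ...]
##........
..###########.............###########........
..############............###########........
..#############..........############........
...###############....###############........
...#################################.........
....################################.........
....###############################..........
.....#############################...........
.......##########################............
........#######################..............
...........##################................
..............############...................
.............................................
.............................................
.............................................
```

The bearing still lies flat, now at (650, 93) mm. I go over it and feel down to the floor.

Call:
servo_tool(
  moves=[
    [0, -0.35, 0.2, 0, 0.38],
    [0, -0.35, 0.2, 0, 0.38],
    [0, -0.35, 0.2, 0, 0.38],
    [0, -0.35, 0.8, 0, 0.38],
    [0, -0.35, 1.4, 0, 0.38],
    [0, -0.35, 1.96, 0, 0.38],
    [0, -0.35, 1.96, 0, 0.38],
    [0, -0.35, 1.96, 0, 0.38],
    [0, -0.35, 1.96, 0, 0.38],
  ],
)

```text
time: 23.03
tool_pos: [0.651, 0.0934, -0.0083]
ee_rot: [3.14, -0.0, 1.556]
wrist_force: [0.2, -0.7, 0.6]
width: 0.0582
finger_force: 0.0
```

Call:
servo_tool(
  moves=[
    [0, 0, 0.08, 0, 0.38],
    [0, 0, 0.16, 0, 0.38],
    [0, 0, 0.16, 0, 0.38],
    [0, 0, 0.16, 0, 0.38],
  ],
)

```text
time: 23.37
tool_pos: [0.6503, 0.0933, -0.013]
ee_rot: [3.141, 0.0, 1.556]
wrist_force: [-1.0, 0.2, -0.1]
width: 0.0584
finger_force: 0.0
```

Call:
servo_tool(
  moves=[
    [0, 0, 0.08, 0, 0.38],
    [0, 0, 0.14, 0, 0.38],
    [0, 0, 0.14, 0, 0.38],
    [0, 0, 0.14, 0, 0.38],
  ],
)

```text
time: 23.7
tool_pos: [0.65, 0.0933, -0.0171]
ee_rot: [-3.141, 0.0, 1.556]
wrist_force: [0.3, -0.2, 0.3]
width: 0.0581
finger_force: 0.0
```

Run:
```python
from m import *
t=snap('side'); s=snap('wrist'); o=robot.get_obs();print(o['tool_pos'],o['width'],o['wrist_force'])
x=s['image'][160:300,245:395]; y=t['image'][175:230,320:380]
cv2.imwrite('pics/s11.png',np.hstack([cv2.resize(y,(400,367),interpolation=2),cv2.resize(x,(393,367),interpolation=2)]))
# tip corner rows: finger gray/dark columns; project tip corner guesses
for z in(.003,.010,.017): print(proj(s,[[.6503-.029,.1013,z],[.6503+.029,.1013,z]]).round(0))
```

```text
[ 0.65010626  0.0933384  -0.01686092] 0.058537437087083706 [-0.21267649 -0.43429181  0.07896607]
[[269. 222.]
 [372. 220.]]
[[267. 226.]
 [374. 224.]]
[[265. 230.]
 [376. 229.]]
```

View pics/s11.png

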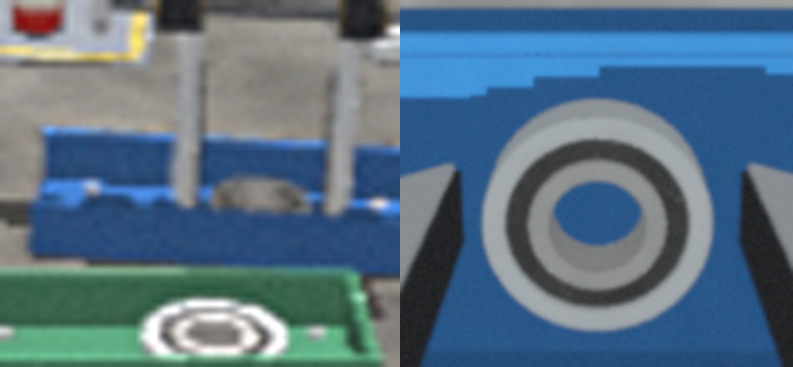

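The tips, at (268,~238) and (376,~238), are spaced 108 px for 58 mm, which puts them at roughly z = 10 mm; 3 mm lower and then close.

Call:
servo_tool(
  moves=[
    [0, 0, 0.06, 0, 0.38],
    [0, 0, 0.12, 0, 0.38],
    [0, 0, 0.12, 0, 0.38],
    [0, 0, 0.12, 0, 0.45],
    [0, 0, 0.12, 0, 0.5],
    [0, 0, 0.12, 0, 0.55],
    [0, 0, 0.12, 0, 0.55],
    [0, 0, 0.12, 0, 0.55],
  ],
)

```text
time: 24.47
tool_pos: [0.6501, 0.0933, -0.0198]
ee_rot: [3.142, 0.0, 1.556]
wrist_force: [0.8, -0.5, -1.7]
width: 0.0453
finger_force: 30.0
```

Gripped: 45 mm wide at 30 N. I lift it and go to a viewing pose before the pads.

Call:
servo_tool(
  moves=[
    [0, 0, -0.8, 0, 0.6],
    [0, 0, -1.8, 0, 0.6],
    [0, 0, -3, 0, 0.6],
    [0, 0, -4.4, 0, 0.6],
    [-14.1, -9.8, -4.4, 5, 0.6],
    [-14.1, -9.8, -4.4, 5, 0.6],
    [-14.1, -9.8, -4.4, 5, 0.6],
    [-14.1, -9.8, -4.4, 5, 0.6],
    [-14.1, -9.8, -4.4, 8, 0.6],
    [-14.1, -9.8, -4.4, 8, 0.6],
  ],
)

```text
time: 25.3
tool_pos: [0.503, -0.111, 0.0902]
ee_rot: [3.141, 0.0, 0.801]
wrist_force: [0.4, -0.5, -1.4]
width: 0.0452
finger_force: 30.0
```

```bash
python3 -c "
from m import *
goto(.40,-.256,.09,0);o=robot.get_obs();print(o['width'],o['finger_force'])"
```

```text
at [ 0.503  -0.111   0.0902] move [-7.03  1.08  0.01  7.65]
0.04519894797437028 29.95337599189952
```

Call:
servo_tool(
  moves=[
    [-7, 1.1, 0, 7.65, 0.6],
    [-7, 1.1, 0, 7.65, 0.6],
    [-7, 1.1, 0, 7.65, 0.6],
    [-7, 1.1, 0, 7.65, 0.6],
    [-7, 1.1, 0, 7.65, 0.6],
    [-7, 1.1, 0, 7.65, 0.6],
    [-7, 1.1, 0, 7.65, 0.6],
    [-7, 1.1, 0, 7.65, 0.6],
    [-7, 1.1, 0, 7.65, 0.6],
    [-7, 1.1, 0, 7.65, 0.6],
  ],
)

```text
time: 26.13
tool_pos: [0.4033, -0.255, 0.0902]
ee_rot: [-3.142, 0.0, 0.007]
wrist_force: [0.5, -0.5, -1.0]
width: 0.0458
finger_force: 30.0
```

```bash
cat > pads.py <<'E'
from m import *
M['orange']=((3,130,90),(20,255,255)); M['white']=((0,0,150),(179,40,255))
s=snap('wrist'); o=robot.get_obs();print(o['tool_pos'],o['ee_rot'])
T=snap('top'); T['image']=cv2.imread('pics/top0.png')
print('expect px',proj(s,[[.47,-.256,.006],[.618,-.252,.006]]).round(0))
for c in('orange','white'):
    for b in blobs(s,c,(0,0,640,300),600)[:4]:
        print(c,b.min(0),b.max(0),rect(s,cv2.convexHull(b)[:,0],.006))
cv2.imwrite('pics/w12.png',s['image'])
E
python3 pads.py
```

```text
[ 0.40332691 -0.25493408  0.09019834] [3.14152294e+00 4.19695620e-05 6.79370211e-03]
expect px [[323. 111.]
 [319. -92.]]
white [256  22] [385 174] [ 478.4 -255.   106.7   93.6   12.3]
white [279 206] [363 287] [ 350.1 -254.9   78.6   75.4    2.2]
white [ 14 153] [ 34 253] [387.2  18.   98.6  19.2 -13.9]
white [545 225] [582 262] [ 353.9 -478.9   36.9   36.8   -0.9]
```

```bash
cat > pw.py <<'E'
from m import *
def padw(s,roi=(200,0,460,190)):
    h=cv2.cvtColor(s['image'],cv2.COLOR_BGR2HSV); m=cv2.inRange(h,(0,0,150),(179,40,255))
    x0,y0,x1,y1=roi; m=m[y0:y1,x0:x1]
    cs,hi=cv2.findContours(m,cv2.RETR_CCOMP,cv2.CHAIN_APPROX_NONE)
    for q,k in zip(cs,hi[0]):
        if k[3]>=0 and cv2.contourArea(q)>400: print('ring',rect(s,q[:,0]+[x0,y0],.006))
    m=cv2.morphologyEx(cv2.morphologyEx(m,cv2.MORPH_CLOSE,np.ones((9,9))),cv2.MORPH_OPEN,cv2.getStructuringElement(2,(31,31)))
    q=max(cv2.findContours(m,0,1)[0],key=cv2.contourArea)[:,0]+[x0,y0]; print('square',q.min(0),q.max(0),rect(s,q,.006)); return cv2.minAreaRect(q.astype(np.float32))[0]
E
python3 - <<'E'
from pw import *
s=snap('wrist'); c=padw(s); T=snap('top'); T['image']=cv2.imread('pics/top0.png')
b=blobs(T,'white',(390,222,445,275),60)[0]; print(rect(T,b,.006))
from meas import tri; print(tri(T,cv2.minAreaRect(b.astype(np.float32))[0],s,c)); goto(.471,-.256,-.010,0)
E
```

```text
square [259  45] [383 173] [ 469.5 -255.3   92.5   90.4  -77.5]
[ 468.1 -256.5   89.    89.   -77.3]
(array([ 469.7, -256.7,    0.7]), np.float64(3.1))
at [ 0.4034 -0.2549  0.0902] move [2.7  0.06 4.01 0.06]
```

Call:
servo_tool(
  moves=[
    [1.3, 0.04, 0, 0, 0.6],
    [2.62, 0.04, 0, 0, 0.6],
    [2.62, 0.04, 1, 0, 0.6],
    [2.62, 0.04, 2, 0, 0.6],
    [2.62, 0.04, 3, 0, 0.6],
    [2.62, 0.04, 3.8, 0, 0.6],
    [2.62, 0.04, 3.9, 0, 0.6],
    [2.62, 0.04, 3.9, 0, 0.6],
    [2.62, 0.04, 3.9, 0, 0.6],
    [2.62, 0.04, 3.9, 0, 0.6],
  ],
)

```text
time: 27.17
tool_pos: [0.4701, -0.2568, -0.0052]
ee_rot: [3.139, -0.003, 0.005]
wrist_force: [-0.6, 0.4, -0.4]
width: 0.0452
finger_force: 30.0
```

Call:
servo_tool(
  moves=[
    [0, 0, 0.1, 0, 0.6],
    [0, 0, 0.2, 0, 0.6],
    [0, 0, 0.3, 0, 0.6],
    [0, 0, 0.3, 0, 0.6],
    [0, 0, 0.3, 0, 0.6],
  ],
)

```text
time: 27.58
tool_pos: [0.4685, -0.2557, -0.0149]
ee_rot: [-3.141, 0.0, 0.005]
wrist_force: [-0.2, 0.2, -0.5]
width: 0.0452
finger_force: 30.0
```

Call:
servo_tool(
  moves=[
    [0, 0, 0.06, 0, 0.6],
    [0, 0, 0.1, 0, 0.6],
    [0, 0, 0.1, 0, 0.6],
    [0, 0, 0.1, 0, 0.6],
  ],
)

```text
time: 27.92
tool_pos: [0.4689, -0.2559, -0.0169]
ee_rot: [3.141, -0.0, 0.005]
wrist_force: [-1.1, 0.3, 2.9]
width: 0.0455
finger_force: 30.0
```

Call:
servo_tool(
  moves=[
    [0, 0, 0, 0, 0.35],
    [0, 0, 0, 0, 0.35],
    [0, 0, 0, 0, 0.25],
    [0, 0, 0, 0, 0.25],
    [0, 0, -1, 0, 0.25],
    [0, 0, -3, 0, 0.25],
    [0, 0, -5, 0, 0.25],
    [-2, 0, -5, 0, 0.25],
    [-2, 0, -5, 0, 0.25],
    [-2, 0, -5, 0, 0.25],
  ],
)

```text
time: 28.75
tool_pos: [0.4179, -0.2568, 0.1096]
ee_rot: [3.139, -0.002, 0.003]
wrist_force: [-0.3, 1.4, -0.9]
width: 0.0702
finger_force: 0.0
```

Run:
```python
from pw import *
s=snap('wrist'); padw(s); h=cv2.cvtColor(s['image'],cv2.COLOR_BGR2HSV)
p=proj(s,[[.469,-.256,.02]])[0].astype(int); x0,y0=p-45
m=(h[max(y0,0):y0+90,x0:x0+90,2]<130).astype(np.uint8); y0=max(y0,0)
for q in cv2.findContours(m,0,1)[0]:
    if cv2.contourArea(q)>150: print('dark',rect(s,q[:,0]+[x0,y0],.02))
for r in range(0,m.shape[0],3): print(''.join('#' if v else '.' for v in m[r,::2]))
o=robot.get_obs(); w=o['ee_rot'][2]; goto(.631,-.051,.10,96.2)
```

```text
ring [ 466.  -256.5   40.5   40.1  -89.9]
square [261  68] [375 184] [ 469.8 -255.5   91.5   89.5  -77.7]
dark [ 467.5 -256.5   36.9   35.8  -89.9]
.............................................
.............................................
.............................................
.............................................
.............................................
...........................#.................
.............................................
................................##...........
..................................#..........
...................########........##........
.................#####...######.....#........
...............###.........#####.....#.......
..............###............####....#.......
........#....###..............####...##......
.............##...............####....#......
............###................###....#......
........#...###..............#.####...#......
........#....##................###...##......
.............##...#.........#.####...#.......
.........#...####..##.....#..####....#.......
..........#...#####.........####.............
...........#...################...##.........
............#....############....##..........
..............#.....######.....##............
#...............#............##..............
#...................#######..................
#............................................
##...........................................
##...........................................
###........................................##
at [ 0.4184 -0.2562  0.1079] move [  8.54  -8.18   0.32 -16.  ]
```

The small bearing lies flat about 2 mm from the pad centre. Now the large bearing.

Call:
servo_tool(
  moves=[
    [8.54, -8.18, 0.3, -8, 0.18],
    [8.54, -8.18, 0.3, -8, 0.18],
    [8.54, -8.18, 0.3, -8, 0.18],
    [8.54, -8.18, 0.3, -8, 0.18],
    [8.54, -8.18, 0.3, -8, 0.18],
    [8.54, -8.18, 0.3, -8, 0.18],
    [8.54, -8.18, 0.3, -12, 0.18],
    [8.54, -8.18, 0.3, -12, 0.18],
    [8.54, -8.18, 0.3, -12, 0.18],
    [8.54, -8.18, 0.3, -12, 0.18],
  ],
)

```text
time: 29.63
tool_pos: [0.6312, -0.0484, 0.0962]
ee_rot: [-3.136, 0.0, 1.264]
wrist_force: [-0.7, 0.9, -0.2]
width: 0.0773
finger_force: 0.0
```

Call:
servo_tool(
  moves=[
    [0, 0, 0, -4.6, 0.18],
    [0, 0, 0, -4.6, 0.18],
    [0, 0, 0, -4.6, 0.18],
    [0, 0, 0, -4.6, 0.18],
    [0, 0, 0, -4.6, 0.18],
    [0, 0, 0, -4.6, 0.18],
  ],
)

```text
time: 30.13
tool_pos: [0.6307, -0.0498, 0.0977]
ee_rot: [-3.138, -0.001, 1.735]
wrist_force: [0.1, -0.1, -1.0]
width: 0.0771
finger_force: 0.0
```

```bash
cat > big.py <<'E'
from m import *
s=snap('wrist'); o=robot.get_obs(); print(o['tool_pos'],o['ee_rot'],o['width'])
p=proj(s,[[.631,-.051,.019]])[0].astype(int); h=cv2.cvtColor(s['image'],cv2.COLOR_BGR2HSV)
x0,y0=p-60; x1,y1=p+60; m=(h[y0:y1,x0:x1,1]<70).astype(np.uint8)
cs,hi=cv2.findContours(m,cv2.RETR_CCOMP,1)
for q,k in zip(cs,hi[0]):
    if cv2.contourArea(q)>200: print('hole' if k[3]>=0 else 'out',rect(s,q[:,0]+[x0,y0],.019))
goto(.631,-.051,-.015,96.2)
E
python3 big.py
```

```text
[ 0.63079169 -0.04998176  0.09821391] [-3.13901112e+00 -1.04698406e-03  1.73465980e+00] 0.07727291235060924
out [638.1 -97.8 105.1  11.4   9.4]
out [631.4 -49.7  63.3  62.5 -80.6]
hole [631.1 -48.8  22.9  22.3 -36.1]
out [623.   -5.3  96.8   8.9   9.3]
at [ 0.6308 -0.05    0.0982] move [-0.04  0.    4.53  0.53]
```

Call:
servo_tool(
  moves=[
    [0, 0.01, 1, 0.53, 0.18],
    [0, 0.01, 2, 0.53, 0.18],
    [0, 0.01, 3, 0.53, 0.18],
    [0, 0.01, 3.7, 0.53, 0.18],
    [0, 0.01, 4.3, 0.53, 0.18],
    [0, 0.01, 4.3, 0.53, 0.18],
    [0, 0.01, 4.3, 0.53, 0.18],
    [0, 0.01, 4.3, 0.53, 0.18],
    [0, 0.01, 4.3, 0.53, 0.18],
  ],
)

```text
time: 30.93
tool_pos: [0.6327, -0.0506, -0.0055]
ee_rot: [3.139, 0.001, 1.681]
wrist_force: [0.1, 0.1, 0.8]
width: 0.0771
finger_force: 0.0
```

Call:
servo_tool(
  moves=[
    [0, 0, 0.1, 0, 0.18],
    [0, 0, 0.2, 0, 0.18],
    [0, 0, 0.32, 0, 0.18],
    [0, 0, 0.32, 0, 0.18],
    [0, 0, 0.32, 0, 0.18],
  ],
)

```text
time: 31.35
tool_pos: [0.6311, -0.0504, -0.0156]
ee_rot: [-3.141, -0.0, 1.681]
wrist_force: [-0.8, -0.6, -0.6]
width: 0.0771
finger_force: 0.0
```

Call:
servo_tool(
  moves=[
    [0, 0, 0.1, 0, 0.18],
    [0, 0, 0.2, 0, 0.18],
    [0, 0, 0.3, 0, 0.18],
    [0, 0, 0.3, 0, 0.18],
    [0, 0, 0.3, 0, 0.18],
  ],
)

```text
time: 31.77
tool_pos: [0.6313, -0.0504, -0.023]
ee_rot: [-3.141, -0.0, 1.681]
wrist_force: [0.8, 0.3, 0.3]
width: 0.0771
finger_force: 0.0
```

Call:
servo_tool(
  moves=[
    [0, 0, 0, 0, 0.24],
    [0, 0, 0, 0, 0.3],
    [0, 0, 0, 0, 0.36],
    [0, 0, 0, 0, 0.36],
    [0, 0, 0, 0, 0.36],
  ],
)

```text
time: 32.18
tool_pos: [0.6311, -0.0505, -0.0228]
ee_rot: [-3.141, 0.0, 1.681]
wrist_force: [-1.0, -0.4, -0.3]
width: 0.0608
finger_force: 21.0
```

Call:
servo_tool(
  moves=[
    [0, 0, 0, 0, 0.5],
    [0, 0, 0, 0, 0.5],
    [0, 0, -0.5, 0, 0.5],
    [0, 0, -1.2, 0, 0.5],
    [0, 0, -2.2, 0, 0.5],
    [0, 0, -3.4, 0, 0.5],
    [0, 0, -4.6, 0, 0.5],
    [-7.55, -4.5, -4.6, 5, 0.5],
    [-7.55, -4.5, -4.6, 5, 0.5],
    [-7.55, -4.5, -4.6, 5, 0.5],
  ],
)

```text
time: 33.02
tool_pos: [0.58, -0.1649, 0.0942]
ee_rot: [3.138, 0.001, 1.303]
wrist_force: [1.2, -0.0, -2.2]
width: 0.0605
finger_force: 30.0
```

```bash
python3 -c "
from m import *
goto(.54,-.25,.09,0);o=robot.get_obs();print(o['width'],o['finger_force'])"
```

```text
at [ 0.58   -0.1649  0.0942] move [-3.71 -0.64  0.17 12.44]
0.060506899566048634 29.95828356832135
```

Call:
servo_tool(
  moves=[
    [-3.3, -0.5, 0, 11.5, 0.5],
    [-3.3, -0.5, 0, 11.5, 0.5],
    [-3.3, -0.5, 0, 11.5, 0.5],
    [-3.3, -0.5, 0, 11.5, 0.5],
    [-3.3, -0.5, 0, 11.5, 0.5],
    [-3.3, -0.5, 0, 11.5, 0.5],
    [-3.3, -0.5, 0, 11.5, 0.5],
    [-3.3, -0.5, 0, 11.5, 0.5],
    [-3.3, -0.5, 0, 11.5, 0.5],
    [-3.3, -0.5, 0, 11.5, 0.5],
  ],
)

```text
time: 33.85
tool_pos: [0.5462, -0.2406, 0.0929]
ee_rot: [3.141, -0.001, 0.097]
wrist_force: [0.3, 0.6, -1.4]
width: 0.0605
finger_force: 30.0
```

```bash
cat > po.py <<'E'
from m import *
def pado(s):
    h=cv2.cvtColor(s['image'],cv2.COLOR_BGR2HSV); m=cv2.inRange(h,(3,120,70),(22,255,255)); m[260:]=0
    p=proj(s,[[.619,-.251,.006]])[0].astype(int); k=np.zeros_like(m); cv2.circle(k,tuple(map(int,p)),115,255,-1); m&=k
    pts=cv2.findNonZero(m)[:,0]; q=cv2.convexHull(pts)[:,0]
    c,r=cv2.minEnclosingCircle((onz(s,q,.006)[:,:2]*1000).astype(np.float32))
    print('exp',p,q.min(0),q.max(0),len(pts),rect(s,q,.006),np.round(c,1),round(r,1)); return cv2.minAreaRect(q.astype(np.float32))[0]
if __name__=='__main__':
    from meas import tri
    s=snap('wrist'); c=pado(s); o=robot.get_obs(); print(o['ee_rot'],o['width'])
    T=snap('top'); T['image']=cv2.imread('pics/top0.png'); b=np.vstack(blobs(T,'orange',(385,160,445,220),5)); b=cv2.convexHull(b)[:,0]
    print(rect(T,b,.006),tri(T,cv2.minAreaRect(b.astype(np.float32))[0],s,c)); goto(.619,-.2515,-.010,0)
E
python3 po.py
```

```text
exp [342 104] [284  43] [399 162] 9035 [ 619.9 -251.1   95.1   92.8   50.1] [ 619.1 -250.3] 47.8
[ 3.14113638e+00 -7.75568139e-04  9.55857383e-02] 0.06068517026980196
[ 619.1 -251.3   94.2   92.8   54.2] (array([ 6.209e+02, -2.519e+02, -6.000e-01]), np.float64(1.8))
at [ 0.5462 -0.2407  0.0929] move [2.85 0.73 4.12 0.98]
```

Call:
servo_tool(
  moves=[
    [1.5, 0.4, 0, 0, 0.5],
    [2.83, 0.71, 0, 0, 0.5],
    [2.83, 0.71, 0.8, 0, 0.5],
    [2.83, 0.71, 1.8, 0, 0.5],
    [2.83, 0.71, 2.8, 0, 0.5],
    [2.83, 0.71, 3.8, 0, 0.5],
    [2.83, 0.71, 4.1, 0, 0.5],
    [2.83, 0.71, 4.1, 0, 0.5],
    [2.83, 0.71, 4.1, 0, 0.5],
    [2.83, 0.71, 4.1, 0, 0.5],
  ],
)

```text
time: 34.78
tool_pos: [0.6198, -0.2518, -0.0077]
ee_rot: [3.139, -0.004, 0.103]
wrist_force: [-0.2, -0.4, -0.6]
width: 0.0602
finger_force: 30.0
```

Call:
servo_tool(
  moves=[
    [0, 0, 0.1, 0, 0.5],
    [0, 0, 0.2, 0, 0.5],
    [0, 0, 0.3, 0, 0.5],
    [0, 0, 0.3, 0, 0.5],
    [0, 0, 0.3, 0, 0.5],
  ],
)

```text
time: 35.2
tool_pos: [0.6181, -0.251, -0.0179]
ee_rot: [-3.142, 0.0, 0.102]
wrist_force: [0.5, 0.4, -1.6]
width: 0.0603
finger_force: 30.0
```

Call:
servo_tool(
  moves=[
    [0, 0, 0.06, 0, 0.5],
    [0, 0, 0.1, 0, 0.5],
    [0, 0, 0.1, 0, 0.5],
    [0, 0, 0.1, 0, 0.5],
  ],
)

```text
time: 35.53
tool_pos: [0.6184, -0.2511, -0.0198]
ee_rot: [3.141, -0.0, 0.102]
wrist_force: [-1.2, -0.4, 0.2]
width: 0.0605
finger_force: 30.0
```

Call:
servo_tool(
  moves=[
    [0, 0, 0, 0, 0.22],
    [0, 0, 0, 0, 0.15],
    [0, 0, 0, 0, 0.15],
    [0, 0, 0, 0, 0.15],
    [0, 0, -1, 0, 0.15],
    [0, 0, -3, 0, 0.15],
    [0, 0, -5, 0, 0],
    [-2, 0, -6, 0, 0],
    [-2, 0, -6, 0, 0],
    [-2, 0, -6, 0, 0],
  ],
)

```text
time: 36.37
tool_pos: [0.5688, -0.2582, 0.1364]
ee_rot: [3.135, -0.008, 0.101]
wrist_force: [0.3, -0.2, 0.7]
width: 0.0938
finger_force: 0.0
```

Run:
```python
from po import *
s=snap('wrist'); pado(s); h=cv2.cvtColor(s['image'],cv2.COLOR_BGR2HSV)
p=proj(s,[[.619,-.251,.022]])[0].astype(int); x0,y0=p-55; y0=max(y0,0)
m=cv2.inRange(h[y0:y0+110,x0:x0+110],(0,0,0),(179,110,130))
for q in cv2.findContours(m,0,1)[0]:
    if cv2.contourArea(q)>150: print('dark',rect(s,q[:,0]+[x0,y0],.022))
goto(.455,.3906,.13,-.9)
cv2.imwrite('pics/s14.png',cv2.resize(snap('side')['image'][130:300,250:400],None,fx=4,fy=3.4,interpolation=2))
```

```text
exp [318 128] [268  76] [367 176] 3630 [ 620.  -251.    95.3   92.9   51.1] [ 619.2 -250.3] 47.9
dark [ 575.7 -239.9   73.4   16.2  -84.4]
dark [ 606.7 -206.5   51.7   10.2    3.9]
dark [ 618.3 -251.4   48.3   47.7  -84.3]
dark [ 613.4 -286.5   83.1   29.1    7.6]
dark [ 659.5 -215.3   41.4   17.2  -52.3]
at [ 0.5692 -0.2572  0.1333] move [ -1.93 -26.24   0.13   1.11]
```

View pics/s14.png

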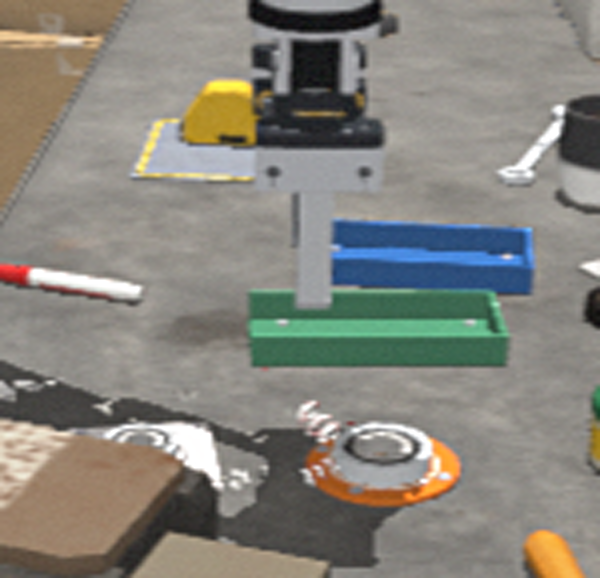

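Both bearings lie flat and centred on their pads (large one within 2 mm), and the bays are empty. Now the tape measure goes back first.

Call:
servo_tool(
  moves=[
    [-1.93, -26.24, 0, 1.1, 0],
    [-1.93, -26.24, 0, 1.1, 0],
    [-1.93, -26.24, 0, 1.1, 0],
    [-1.93, -26.24, 0, 1.1, 0],
    [-1.93, -26.24, 0, 1.1, 0],
    [-1.93, -26.24, 0, 1.1, 0],
    [-1.93, -26.24, 0, 1.1, 0],
    [-1.93, -26.24, 0, 1.1, 0],
    [-1.93, -26.24, 0, 1.1, 0],
    [-1.93, -26.24, 0, 1.1, 0],
  ],
)

```text
time: 37.3
tool_pos: [0.4943, 0.1566, 0.127]
ee_rot: [3.141, 0.004, -0.012]
wrist_force: [0.2, -0.8, 0.3]
width: 0.0939
finger_force: 0.0
```

```bash
python3 -c "
from m import *
goto(.455,.3906,.13,-.9)"
```

```text
at [0.4943 0.1566 0.127 ] move [-1.69 -9.34 -0.12  0.03]
```

Call:
servo_tool(
  moves=[
    [-1.6, -9.0, -0.1, 0, 0],
    [-1.6, -9.0, -0.1, 0, 0],
    [-1.6, -9.0, -0.1, 0, 0],
    [-1.6, -9.0, -0.1, 0, 0],
    [-1.6, -9.0, -0.1, 0, 0],
    [-1.6, -9.0, -0.1, 0, 0],
    [-1.6, -9.0, -0.1, 0, 0],
    [-1.6, -9.0, -0.1, 0, 0],
  ],
)

```text
time: 37.97
tool_pos: [0.4573, 0.3805, 0.1291]
ee_rot: [3.138, 0.004, -0.01]
wrist_force: [0.8, 0.4, 0.1]
width: 0.0944
finger_force: 0.0
```

Run:
```python
from m import *
s=snap('wrist'); print(robot.get_obs()['ee_rot'],robot.get_obs()['width'])
print('exp',proj(s,[[.455,.39,.066],[.53,.325,.06]]))
for b in blobs(s,'yellow',(200,60,440,330),400)[:3]: print(b.min(0),b.max(0),rect(s,b,.066))
for b in blobs(s,'red',None,80)[:3]: print(b.min(0),b.max(0),rect(s,b,.05))
goto(.455,.3906,.0312,-.9)
```

```text
[ 3.13855643e+00  3.05616482e-03 -1.20150606e-02] 0.09416598688427001
exp [[309.32072033 199.61820338]
 [392.42092394 102.45282941]]
[288 152] [332 228] [462.  389.3  62.4  35.1  -0.7]
[251  60] [266 244] [489.3 428.5 144.5   3.4   0.5]
[416  60] [426 223] [497.2 302.4 126.5   3.2   0.7]
[374  85] [410 120] [529.8 323.3  28.9  27.2  89.8]
at [0.4579 0.3793 0.1297] move [-0.12 -0.45  3.94  0.04]
```

Call:
servo_tool(
  moves=[
    [-0.11, -0.45, 0, 0.04, 0],
    [-0.11, -0.45, 0, 0.04, 0],
    [-0.11, -0.45, 1.3, 0.04, 0],
    [-0.11, -0.45, 2.6, 0.04, 0],
    [-0.11, -0.45, 3.6, 0.04, 0],
    [-0.11, -0.45, 3.94, 0.04, 0],
    [-0.11, -0.45, 3.94, 0.04, 0],
    [-0.11, -0.45, 3.94, 0.04, 0],
    [-0.11, -0.45, 3.94, 0.04, 0],
    [-0.11, -0.45, 3.94, 0.04, 0],
  ],
)

```text
time: 38.85
tool_pos: [0.4577, 0.3918, 0.0364]
ee_rot: [-3.139, -0.004, -0.018]
wrist_force: [0.4, 0.1, -0.1]
width: 0.0939
finger_force: 0.0
```

Call:
servo_tool(
  moves=[
    [0, 0, 0, 0, 1],
    [0, 0, 0, 0, 1],
    [0, 0, 0, 0, 1],
    [0, 0, 0, 0, 1],
    [0, 0, 0, 0, 1],
    [0, 0, 0, 0, 1],
    [0, 0, 0, 0, 1],
    [0, 0, 0, 0, 1],
    [0, 0, 0, 0, 1],
    [0, 0, 0, 0, 1],
  ],
)

```text
time: 39.68
tool_pos: [0.456, 0.3908, 0.0336]
ee_rot: [3.141, 0.0, -0.017]
wrist_force: [0.1, 0.4, 0.6]
width: 0.0348
finger_force: 30.0
```

Call:
servo_tool(
  moves=[
    [0, 0, -1, 0, 1],
    [0, 0, -2, 0, 1],
    [0, 0, -3.2, 0, 1],
    [0, 0, -4.6, 0, 1],
    [0, 0, -4.6, 0, 1],
    [0, 1.5, -4.6, 0, 1],
    [1, 3, -4.6, 0, 1],
    [2, 4.5, -4.6, 0, 1],
    [2.7, 6, -4.6, 0, 1],
    [3.4, 7.4, -4.6, 0, 1],
  ],
)

```text
time: 40.52
tool_pos: [0.5361, 0.2063, 0.1473]
ee_rot: [3.141, 0.001, -0.016]
wrist_force: [0.9, 0.4, -1.2]
width: 0.0349
finger_force: 30.0
```

```bash
python3 -c "
from m import *
goto(.5918,.0913,.06,-.9);print(robot.get_obs()['width'],robot.get_obs()['finger_force'])"
```

```text
at [0.5361 0.2063 0.1473] move [ 2.3   4.56  3.49 -0.01]
0.034943552949680934 29.985145602549892
```

Call:
servo_tool(
  moves=[
    [0.7, 1.5, 0, 0, 1],
    [1.4, 3, 0, 0, 1],
    [2.24, 4.48, 0, 0, 1],
    [2.24, 4.48, 0, 0, 1],
    [2.24, 4.48, 0, 0, 1],
    [2.24, 4.48, 1.5, 0, 1],
    [2.24, 4.48, 3, 0, 1],
    [2.24, 4.48, 3.5, 0, 1],
    [2.24, 4.48, 3.5, 0, 1],
    [2.24, 4.48, 3.5, 0, 1],
  ],
)

```text
time: 41.35
tool_pos: [0.5894, 0.0961, 0.0607]
ee_rot: [3.142, 0.002, -0.016]
wrist_force: [-0.4, 0.4, -1.3]
width: 0.0345
finger_force: 30.0
```

Call:
servo_tool(
  moves=[
    [0, 0, 0.3, 0, 1],
    [0, 0, 0.6, 0, 1],
    [0, 0, 0.9, 0, 1],
    [0, 0, 0.9, 0, 1],
    [0, 0, 0.9, 0, 1],
    [0, 0, 0.9, 0, 1],
  ],
)

```text
time: 41.85
tool_pos: [0.5905, 0.095, 0.039]
ee_rot: [3.142, -0.001, -0.017]
wrist_force: [-0.5, -0.5, -1.2]
width: 0.0345
finger_force: 30.0
```

Call:
servo_tool(
  moves=[
    [0.06, 0.15, 0, 0, 1],
    [0.06, 0.15, 0, 0, 1],
    [0.06, 0.15, 0.12, 0, 1],
    [0.06, 0.15, 0.2, 0, 1],
    [0.06, 0.15, 0.25, 0, 1],
    [0.06, 0.15, 0.25, 0, 1],
    [0.06, 0.15, 0.25, 0, 1],
  ],
)

```text
time: 42.43
tool_pos: [0.5922, 0.0912, 0.0335]
ee_rot: [3.141, -0.002, -0.017]
wrist_force: [-1.0, -0.4, 5.0]
width: 0.0348
finger_force: 30.0
```

Contact with the floor (5 N). Release and rise.

Call:
servo_tool(
  moves=[
    [0, 0, 0, 0, 0.3],
    [0, 0, 0, 0, 0.3],
    [0, 0, 0, 0, 0],
    [0, 0, 0, 0, 0],
    [0, 0, 0, 0, 0],
    [0, 0, -1.5, 0, 0],
    [0, 0, -3, 0, 0],
    [0, 0, -4.4, 0, 0],
    [0, 0, -4.4, 0, 0],
    [0, 0, -4.4, 0, 0],
  ],
)

```text
time: 43.27
tool_pos: [0.5936, 0.0915, 0.146]
ee_rot: [-3.141, -0.007, -0.017]
wrist_force: [0.6, 0.5, -0.4]
width: 0.0936
finger_force: 0.0
```

Run:
```python
from m import *
s=snap('wrist')
for b in blobs(s,'yellow',(200,60,440,330),400)[:3]: print(b.min(0),b.max(0),rect(s,b,.066))
goto(.53,.3248,.145,6.2)
```

```text
[303 152] [344 223] [597.   89.8  61.9  34.4  -1.8]
at [0.5921 0.0913 0.1432] move [-2.64 -9.29 -0.07 -1.2 ]
```

Call:
servo_tool(
  moves=[
    [-2.64, -9.29, 0, -1.2, 0.3],
    [-2.64, -9.29, 0, -1.2, 0.3],
    [-2.64, -9.29, 0, -1.2, 0.3],
    [-2.64, -9.29, 0, -1.2, 0.3],
    [-2.64, -9.29, 0, -1.2, 0.3],
    [-2.64, -9.29, 0, -1.2, 0.3],
    [-2.64, -9.29, 0, -1.2, 0.3],
    [-2.64, -9.29, 0, -1.2, 0.3],
    [-2.64, -9.29, 0, -1.2, 0.3],
    [-2.64, -9.29, 0, -1.2, 0.3],
  ],
)

```text
time: 44.15
tool_pos: [0.5296, 0.3231, 0.1411]
ee_rot: [3.14, 0.002, 0.107]
wrist_force: [0.5, 0.3, -1.0]
width: 0.0658
finger_force: 0.0
```

Run:
```python
from m import *
s=snap('wrist')
for b in blobs(s,'red',None,80)[:2]: print(b.min(0),b.max(0),rect(s,b,.05))
goto(.53,.3248,.0345,6.2)
```

```text
[304 173] [335 204] [529.2 324.5  28.   27.3   6.1]
at [0.5299 0.323  0.1415] move [ 0.01 -0.07  4.28 -0.02]
```

Call:
servo_tool(
  moves=[
    [0.01, -0.07, 0, 0, 0.3],
    [0.01, -0.07, 1.2, 0, 0.3],
    [0.01, -0.07, 2.4, 0, 0.3],
    [0.01, -0.07, 3.6, 0, 0.3],
    [0.01, -0.07, 4.28, 0, 0.3],
    [0.01, -0.07, 4.28, 0, 0.3],
    [0.01, -0.07, 4.28, 0, 0.3],
    [0.01, -0.07, 4.28, 0, 0.3],
    [0.01, -0.07, 4.28, 0, 0.3],
    [0.01, -0.07, 4.28, 0, 0.3],
  ],
)

```text
time: 45.03
tool_pos: [0.5312, 0.327, 0.0379]
ee_rot: [-3.14, -0.004, 0.108]
wrist_force: [-0.3, 0.4, 0.4]
width: 0.066
finger_force: 0.0
```

Call:
servo_tool(
  moves=[
    [0, 0, 0, 0, 1],
    [0, 0, 0, 0, 1],
    [0, 0, 0, 0, 1],
    [0, 0, 0, 0, 1],
    [0, 0, 0, 0, 1],
    [0, 0, 0, 0, 1],
    [0, 0, 0, 0, 1],
    [0, 0, 0, 0, 1],
    [0, 0, 0, 0, 1],
    [0, 0, 0, 0, 1],
  ],
)

```text
time: 45.87
tool_pos: [0.5296, 0.3263, 0.0353]
ee_rot: [3.141, 0.0, 0.108]
wrist_force: [-1.0, -0.7, -0.6]
width: 0.0227
finger_force: 28.3
```

Call:
servo_tool(
  moves=[
    [0, 0, -1, 0, 1],
    [0, 0, -2, 0, 1],
    [0, 0, -3.2, 0, 1],
    [0, 0, -4.4, 0, 1],
    [0, 0, -4.4, 0, 1],
    [0, 1.5, -4.4, 0, 1],
    [0.1, 3, -4.4, 0, 1],
    [0.1, 4.5, -4.4, 0, 1],
    [0.1, 6, -4.4, 0, 1],
    [0.2, 7.5, -4.4, 0, 1],
  ],
)

```text
time: 46.7
tool_pos: [0.5544, 0.139, 0.1447]
ee_rot: [3.141, 0.001, 0.109]
wrist_force: [2.0, 0.7, -0.5]
width: 0.0228
finger_force: 28.3
```

Call:
servo_tool(
  moves=[
    [0, 1.5, 0, 0, 1],
    [0, 3, 0, 0, 1],
    [0.1, 4.5, 0, 0, 1],
    [0.1, 6, 0, 0, 1],
    [0.1, 7.3, 0, 0, 1],
    [0.1, 8.2, 0, 0, 1],
    [0.1, 8.2, 0, 0, 1],
    [0.1, 8.2, 1.2, 0, 1],
    [0.1, 8.2, 2.4, 0, 1],
    [0.1, 8.2, 2.4, 0, 1],
  ],
)

```text
time: 47.53
tool_pos: [0.5747, -0.0615, 0.078]
ee_rot: [-3.137, 0.013, 0.109]
wrist_force: [-1.4, 0.0, -1.7]
width: 0.0227
finger_force: 28.3
```

```bash
python3 -c "
from m import *
goto(.5795,-.065,.0353,6.2);print(robot.get_obs()['width'],robot.get_obs()['finger_force'])"
```

```text
at [ 0.5747 -0.0615  0.078 ] move [0.17 0.16 1.71 0.  ]
0.022749191981107815 28.255944726242888
```

Call:
servo_tool(
  moves=[
    [0, 0.05, 0.4, 0, 1],
    [0, 0.05, 0.8, 0, 1],
    [0, 0.05, 1.1, 0, 1],
    [0, 0.05, 1.1, 0, 1],
    [0, 0.05, 1.1, 0, 1],
    [0, 0.05, 1.1, 0, 1],
  ],
)

```text
time: 48.03
tool_pos: [0.5805, -0.0642, 0.059]
ee_rot: [3.141, -0.002, 0.109]
wrist_force: [-0.5, 0.4, 0.2]
width: 0.0229
finger_force: 28.3
```

Call:
servo_tool(
  moves=[
    [-0.03, 0.03, 0.3, 0, 1],
    [-0.03, 0.03, 0.6, 0, 1],
    [-0.03, 0.03, 0.8, 0, 1],
    [-0.03, 0.03, 0.85, 0, 1],
    [-0.03, 0.03, 0.85, 0, 1],
    [-0.03, 0.03, 0.85, 0, 1],
  ],
)

```text
time: 48.53
tool_pos: [0.579, -0.0651, 0.0365]
ee_rot: [-3.142, 0.0, 0.108]
wrist_force: [0.5, -0.5, -0.5]
width: 0.0228
finger_force: 28.3
```

Call:
servo_tool(
  moves=[
    [0, 0, 0.04, 0, 1],
    [0, 0, 0.06, 0, 1],
    [0, 0, 0.06, 0, 1],
    [0, 0, 0.06, 0, 1],
  ],
)

```text
time: 48.87
tool_pos: [0.5792, -0.0651, 0.0353]
ee_rot: [3.141, -0.0, 0.108]
wrist_force: [0.1, 0.5, -0.5]
width: 0.023
finger_force: 28.3
```

Call:
servo_tool(
  moves=[
    [0, 0, 0.02, 0, 0.5],
    [0, 0, 0.02, 0, 0.5],
    [0, 0, 0.02, 0, 0.3],
    [0, 0, 0.02, 0, 0.3],
    [0, 0, -1, 0, 0.3],
    [0, 0, -2.5, 0, 0.3],
    [0, 0, -4.5, 0, 0.3],
    [0, 0, -4.5, 0, 0.3],
    [0, 0, -4.5, 0, 0.3],
    [0, 0, -4.5, 0, 0.3],
  ],
)

```text
time: 49.7
tool_pos: [0.5793, -0.0651, 0.1479]
ee_rot: [3.141, -0.001, 0.108]
wrist_force: [0.1, 0.1, -0.5]
width: 0.0657
finger_force: 0.0
```

Run:
```python
from m import *
s=snap('wrist'); print(robot.get_obs()['tool_pos'])
for b in blobs(s,'red',None,80)[:2]: print(b.min(0),b.max(0),[rect(s,b,z) for z in(.045,.066)])
t=snap('side'); a=cv2.imread('pics/side0.png')
for n,c,roi in (('bottle','red',(320,195,350,225)),('tape','yellow',(320,180,360,215))):
    for S in (a,t['image']):
        t['image']=S; b=blobs(t,c,roi,10); print(n,[(x.min(0),x.max(0)) for x in b[:2]])
```

```text
[ 0.57825799 -0.06490193  0.1460482 ]
[308 172] [339 203] [array([577.5, -67.2,  29. ,  28.3,   6.2]), array([582.6, -66.6,  27.1,  26.4,   6.2])]
[210 363] [228 391] [array([352.8,  25.1,  39.2,  13. , -18.5]), array([373.1,  19.5,  36.5,  12.1, -18.5])]
bottle [(array([329, 211], dtype=int32), array([338, 217], dtype=int32))]
bottle [(array([330, 211], dtype=int32), array([338, 217], dtype=int32))]
tape [(array([328, 187], dtype=int32), array([349, 205], dtype=int32))]
tape [(array([328, 188], dtype=int32), array([349, 205], dtype=int32))]
```

The wrist and side views match the starting spots within about 2–3 mm, and nothing is touching the robot. Handing in.

```bash
python3 -c "
from bench import robot
print(robot.close_job())"
```

```text
the job is handed in; nothing more can be done
None
```

I handed the job in at about 50 s of the 136 s allowed, with no verdict returned. By my last measurements both bearings lay flat within about 2 mm of their pad centres, and the tape measure and bottle stood upright within about 3 mm of their starting spots. I did shut the fingers over the small bearing twice before gripping it, which pushed it about 9 mm along its bay.

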